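# Empty a screw-top parts jar into the tray

## Task

Unscrew the cap of the tipping jar and set it down on the bench the right way up. Then tip the jar over on its pivot (a push is enough) so that all three terminal blocks slide out into the tray beside it, let it swing back upright, then put the cap back on and screw it home until it stops. Leave the cup, the screwdriver and the pliers where they are.

Things in the scene. Friction and masses are not known exactly. Their poses are not given: they have to be found in the camera images.
- jar_mouth (a point): Centre of the clear plastic jar's mouth, in the rim plane, 205 mm above the bench when upright. Jar: straight tube, 46 mm outside, 39 mm inside diameter, 145 mm long. z points out of the mouth, x along the pivot axis, y to the tray's side, to which the jar tips. The top 13 mm carry two opposite thread lugs, 57 mm across, each ending in a stop.
- jar_pivot (a point): The jar's pivot on the tube's axis, 115 mm above the bench, 90 mm below the rim; axes as jar_mouth. The tube ends 55 mm below it; a collar 58 mm across covers 9 mm above and below it. The jar swings between the cheeks of a grey stand fixed to the bench: 42 to 50 mm either side along x, 26 mm wide, 131 mm high.
- jar (a joint): Tilt of the jar, rad: 0 upright, growing as the mouth goes over towards the tray, stop at 2.2 (mouth slanting down). A spring and damper bring it back upright within 4 s when let go. Pushing over takes 0.2 N m at first, 0.5 N m at the end plus 0.12 N m per rad/s: 4 to 14 N at 50 mm from the pivot. Inside slippery: the blocks slide out at 1.9 to 2 rad, so push it nearly to the stop.
- cap_grip (a point): Centre of the grip bar on the grey screw cap (loose, about 50 g, 72 mm diameter). Bar: 48 mm long (x), 12 mm wide (y), 22 mm tall (z), flat upright sides; the point is 10 mm below its upper edge, 11 mm above the cap's flat top and 15 mm above jar_mouth when home. Fully home, the bar is parallel to jar_mouth's x axis; it starts there or up to 0.1 rad short. Half a turn makes no difference.
- cap_edge (a point): Centre of the cap's lower edge, 30 mm below cap_grip, same axes. Lugs inside the skirt, under the bar's ends, hook under the jar's. Unscrew: turn anticlockwise from above 65 to 145 degrees (80 is best) from home, without rising; then it lifts straight off. Refit: lower it level, bar in that same range (3 mm play all round), until it sits on the rim, then turn clockwise to the stop.
- tray: Open aluminium tray, 160 x 150 mm outside, 25 mm high, 4 mm walls and floor, loose (0.7 kg), beside the stand on the jar's tipping side. Origin: centre of its underside; x and y along its sides, z up.
- terminal_a_center (a point): Centre of the middle green terminal block, 12 x 30 x 11 mm (x, y long, z), 12 g, at the start standing in the jar.
- terminal_b_center (a point): Centre of the longest green terminal block, 12 x 38 x 11 mm, 12 g, at the start standing in the jar.
- terminal_c_center (a point): Centre of the shortest green terminal block, 12 x 27 x 11 mm, 12 g, at the start standing in the jar.
- led_cup: Bystander: black plastic cup, 96 mm across and 72 mm high, filled with small parts, behind the stand. Origin: centre of its underside.
- driver: Bystander: screwdriver, 178 mm long (along y), 23 mm thick, lying left of the work. Origin: middle of its underside.
- pliers: Bystander: pliers, 170 x 55 x 14 mm, lying left of the tray. Origin: middle of the underside.
Not all that is in view belongs to the job. Leave any pink look-alike of the part that bears cap_grip alone.

How it is judged:
By the outcome, as a careful person would: the job done as asked, in the order asked, and still so for the second after the job is handed in, with the robot touching nothing.
It also fails if it takes over 72 s, if anything falls off the work surface, if the arm or the gripper's body presses on something with over 40 N, if the wrist force passes 120 N, or if a joint passes its speed limit or range.

## Robot

A 7-joint arm with a two-finger parallel gripper is mounted at the origin on a cart in front of the work surface, level with it; the furniture and walls round the work are solid. World frame = base frame: x ahead of the robot, y to its left, z up, the work surface at z = 0. Lengths are in m, angles in rad, forces in N, time in s.
With the tool pointing down it reaches from about 0.35 to 0.9 m from the base axis. Payload 8.1 kg.
Tool frame: the origin (TCP) lies between the finger pads; the fingertips stand 19 mm ahead of it and the grasp point (between the pads) is the TCP; y points along the fingers, x is the direction in which the jaws open and shut, and the axes are right-handed (so a half turn about y gives the same grasp; the last joint's range is limited). The gripper opens to 92 mm and grips with 3 to 60 N. Pads are 19 mm wide; open, the fingers measure 130 mm over their backs; the gripper's body (75 mm by 190 mm) begins 47 mm behind the grasp point.
Start: joints at [-1.232, 0.434, 0.025, 1.573, -0.012, 1.134, -0.075], TCP at [0.267, 0.565, 0.246] pointing down, gripper open.
Joint ranges: [-2.62, 2.62], [-0.44, 2.09], [-1.27, 1.32], [0.08, 2.57], [-1.32, 4.46], [0.12, 2], [-2.74, 2.74]. Speed limits (rad/s): [2.22, 2.22, 3.01, 3.01, 3.14, 3.14, 3.14].

## Interface

Orientations are given as a rotation vector (axis times angle).
In Python, from cell import arm gives the robot as it stands.
- The arm moves only by the tool move_arm, never from a script. Its argument "series" is a list of rows, each an object of numbers: "x", "y", "z": the shift along the tool's x, y, z in cm; "rx", "ry", "rz": the turn, a rotation vector about the tool's x, y, z in rad. In form: [{"x": .., "y": .., "z": .., "rx": .., "ry": .., "rz": ..}, ...]. A call has 1 to 12 rows; each row shifts and turns the pose as measured when the row begins, along the tool's axes as they then stand; what a row does not reach is not made up. A row lasts 1/8 s, in which the tool goes at most 62.5 mm and 10.7 degrees, less where a joint would pass 70% of its speed; a pose out of reach is approached as far as the arm can. A call is refused whole if a number of a shift passes 6.25 or a number of a turn 0.188, either way. A call with a gripper value outside its range is refused whole. "jaw" is the finger opening in cm, from 0 to 9.18, set as the call begins (left out, the last holds). The fingers move at their own pace and stop on an object; "newtons" is the grip in N (left out, the last holds). Time passes only in rows, so rows that do not move let the fingers close. It gives the time, the measured TCP pose, the force and the opening at its end, in the units of the state.
- arm.observe(): the state, without advancing time (a new reading comes with each control period).
- arm.get_image(name): name is "scene" or "top"; returns the picture (420x560x3 uint8, blue, green, red); there is no depth.
- arm.camera_params(name): a dict with "K" (3x3 intrinsics, pixels), "R" (3x3) and "t" (3): a world point X has camera coordinates R X + t. Camera axes: x right, y down, z forward; pixel columns grow to the right and rows downward; lengths in m; the calibration is good to about 2 mm. A picture is of the moment at which its call begins. camera_params takes no time and is no camera call.
- arm.sign_off(): hands the job in, once; it reports no verdict.
The state is a dict: "clock": time; "joints": joint angles; "dq": joint speeds; "joint_efforts": joint torques, N m; "position": TCP position; "ee_rot": TCP orientation; "force": force on the tool from outside, world axes, zero at the start; "ft_torque": the same for the moment, N m; "width": opening from 0.0 (shut) to 1.0 (fully open).
Only numpy, scipy, OpenCV 4.12 (cv2) and the standard library are available. Lean on these libraries where they do the work, as an engineer would, in place of code of your own. Each camera call takes 0.05 s, during which the arm holds its last target.

## Working session

There is one attempt and no reset: what is moved stays moved. The work goes in short steps, Python scripts to look and compute and a tool call to move; the robot and the scene stay as the last step left them, time stands still between calls to the robot, and variables do not carry over. Pictures are saved under pics/ and viewed, and the job is handed in when it is done.

Besides the shell and the picture viewer there is one more tool, called after "Request:" in YAML: its name, and indented under it one key for each argument. move_arm: Moves the arm, as the interface text tells. Its arguments: {"type":"object","properties":{"series":{"type":"array","items":{"type":"object","properties":{"x":{"type":"number"},"y":{"type":"number"},"z":{"type":"number"},"rx":{"type":"number"},"ry":{"type":"number"},"rz":{"type":"number"}}}},"jaw":{"type":"number"},"newtons":{"type":"number"}},"required":["series"]}

```bash
ls; mkdir -p pics; python3 - <<'E'
from cell import arm
import cv2
print(arm.observe())
for n in("scene","top"):
    im=arm.get_image(n); cv2.imwrite(f"pics/{n}0.png",im)
    p=arm.camera_params(n); print(n,p)
E
```

```text
pics
{'clock': 0.0, 'joints': array([-1.2315639 ,  0.43521014,  0.02495648,  1.57408558, -0.01160035,
        1.1339805 , -0.07511448]), 'dq': array([-2.57551849e-04,  1.35522810e-03,  1.41223439e-04,  9.01626468e-05,
        7.14735004e-04,  9.96038082e-04, -8.27270602e-04]), 'joint_efforts': array([ 4.98838654e-04, -6.67847514e+01,  9.85354856e-01, -3.14465046e+01,
       -6.05908153e-02,  4.24594141e-02,  1.41955184e-04]), 'position': array([0.26708647, 0.56453644, 0.24495719]), 'ee_rot': array([-1.38738908, -0.87695351,  0.87896262]), 'force': array([-0.56565553, -0.50915841,  0.01349858]), 'ft_torque': array([-0.00238997, -0.06643966, -0.03739071]), 'width': 1.001438607650499}
scene {'K': array([[474.20117229,   0.        , 282.92137257],
       [  0.        , 474.20117229, 211.45241905],
       [  0.        ,   0.        ,   1.        ]]), 'R': array([[ 0.86855584, -0.49558012,  0.00333203],
       [-0.19833792, -0.3537536 , -0.91406808],
       [ 0.45417269,  0.7932583 , -0.40554709]]), 't': array([-0.4161683 ,  0.31933515,  0.78832364])}
top {'K': array([[415.35805839,   0.        , 275.75583704],
       [  0.        , 415.35805839, 216.58515915],
       [  0.        ,   0.        ,   1.        ]]), 'R': array([[-0.00502494, -0.99989012,  0.01394653],
       [-0.997305  ,  0.00399013, -0.07325856],
       [ 0.07319486, -0.01427706, -0.99721546]]), 't': array([0.14434986, 0.57628113, 1.13589385])}
```

View pics/scene0.png

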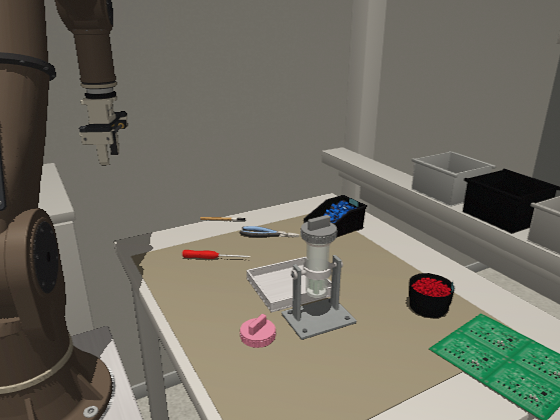

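View pics/top0.png

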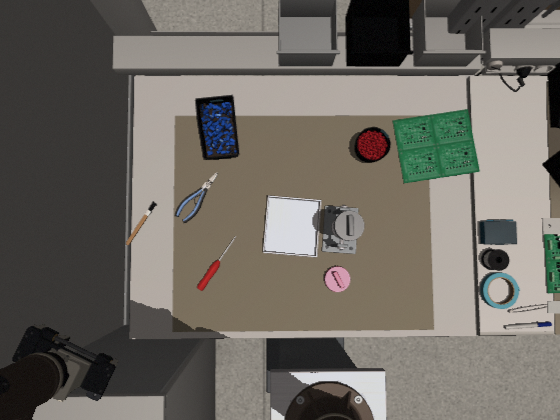

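The two candidates are the grey cap on the jar (scene 318,232; top 348,225) and the pink cap on the bench (scene 258,331; top 337,279). The grey one fits, because it is grey and screwed on the jar. I'll confirm that in an enlarged crop.

```bash
python3 - <<'E'
import cv2,numpy as np
a=cv2.imread("pics/scene0.png")[195:345,235:370]; b=cv2.imread("pics/top0.png")[185:265,255:385]
a=cv2.resize(a,None,fx=4,fy=4,interpolation=cv2.INTER_CUBIC); b=cv2.resize(b,None,fx=6,fy=6,interpolation=cv2.INTER_CUBIC)
cv2.imwrite("pics/sc.png",a); cv2.imwrite("pics/tc.png",b); print(a.shape,b.shape)
E
```

```text
(600, 540, 3) (480, 780, 3)
```

View pics/sc.png

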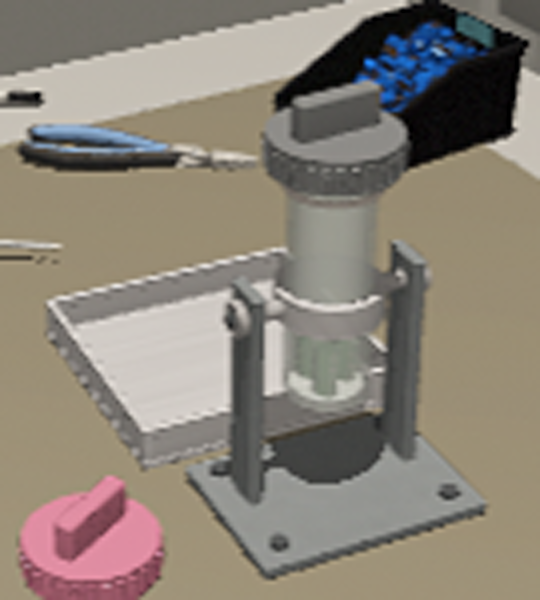

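View pics/tc.png

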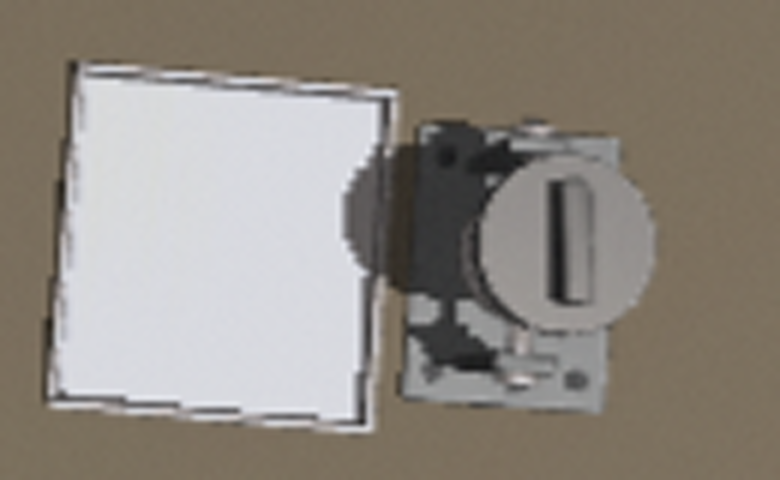

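The crops confirm it. The grey cap on the jar has its bar top at about top (351,225) and scene (319,219), with the tray on the +y side. Next I'll measure it.

```bash
cat > h.py <<'E'
import numpy as np,cv2
from cell import arm
from scipy.spatial.transform import Rotation as Rn
P={n:{k:np.array(v) for k,v in arm.camera_params(n).items()} for n in("scene","top")}
def ray(n,uv):
    p=P[n]; d=p["R"].T@np.linalg.solve(p["K"],[uv[0],uv[1],1.]); return -p["R"].T@p["t"],d/np.linalg.norm(d)
def onz(n,uv,z):
    o,d=ray(n,uv); return o+d*(z-o[2])/d[2]
def tri(a,b):
    o1,d1=ray("scene",a);o2,d2=ray("top",b)
    s=np.linalg.lstsq(np.c_[d1,-d2],o2-o1,rcond=None)[0]
    p,q=o1+d1*s[0],o2+d2*s[1]; return (p+q)/2,np.linalg.norm(p-q)
def proj(n,X):
    p=P[n];c=p["R"]@np.array(X)+p["t"];u=p["K"]@c;return u[:2]/u[2]
def st():
    s=arm.observe();R=Rn.from_rotvec(s["ee_rot"]).as_matrix()
    print("t",round(s["clock"],2),"pos",s["position"].round(4),"w",round(s["width"],3),"F",s["force"].round(1)); print(R.round(3)); print("q",s["joints"].round(2)); return s,R
def shot(n,name):
    im=arm.get_image(n);cv2.imwrite(f"pics/{name}.png",im);return im
E
python3 - <<'E'
from h import *
st()
S=lambda x,y:((x+.5)/4-.5+235,(y+.5)/4-.5+195)
T=lambda x,y:((x+.5)/6-.5+255,(y+.5)/6-.5+185)
# bar top ends
print("near",tri(S(301,107),T(578,303)),"far",tri(S(375,86),T(578,180)))
a=onz("top",T(578,303),.230);b=onz("top",T(578,180),.230);print(a,b)
# pivots screws ends
print("piv near",tri(S(232,318),T(520,378)),"far",tri(S(431,277),T(537,122)))
for z in (.131,):
  pn=onz("top",T(520,375),.115);pf=onz("top",T(537,128),.115);print(pn,pf,np.arctan2(*(pf-pn)[1::-1]))
# tray corners at z .025
for c in((75,63),(397,92),(373,432),(47,403)):print(onz("top",T(*c),.025))
# base plate
for c in((617,140),(606,410),(403,397),(418,125)):print("plate",onz("top",T(*c),.005))
print("cap disk top centre r", onz("top",T(568,242),.209))
g=cv2.cvtColor(cv2.imread("pics/top0.png"),cv2.COLOR_BGR2GRAY)[208:246,328:370];
for r in g: print(' '.join('%3d'%v for v in r))
E
```

```text
t 0.1 pos [0.2671 0.5646 0.245 ] w 1.0 F [-0.6 -0.5  0.5]
[[ 0.428 -0.    -0.904]
 [ 0.904 -0.001  0.428]
 [-0.001 -1.    -0.   ]]
q [-1.23  0.44  0.02  1.57 -0.01  1.13 -0.08]
near (array([ 0.52019588, -0.02765651,  0.22614202]), np.float64(0.0033472699168156485)) far (array([ 0.56554957, -0.02737913,  0.22721221]), np.float64(0.00019927970254784405))
[ 0.51864538 -0.02602941  0.23      ] [ 0.56541855 -0.02688626  0.23      ]
piv near (array([ 0.48925069, -0.02268249,  0.11531578]), np.float64(0.002096416487047874)) far (array([ 0.60072835, -0.03360903,  0.11220575]), np.float64(0.0027449814950879165))
[ 0.49143849 -0.02326887  0.115     ] [ 0.59669919 -0.03230119  0.115     ] -0.08559939417393207
[0.63662731 0.16563773 0.025     ]
[0.62259551 0.01631407 0.025     ]
[0.46559674 0.02939248 0.025     ]
[0.47964496 0.17903184 0.025     ]
plate [ 0.60172583 -0.0898656   0.005     ]
plate [ 0.47480289 -0.08222882  0.005     ]
plate [0.48135899 0.01289143 0.005     ]
plate [0.60917917 0.00412346 0.005     ]
cap disk top centre r [ 0.54291819 -0.02667437  0.209     ]
 53  55  56  56  56  5
[... 5661 characters left out ...]
 113 112 114 113 113 113 114
 56  56  53  57  54  56  55  66 136 151 151 114 120 169 160 136 147 150 149 148 147 148 148 147 147 148 149 154 119 111 113 113 115 115 114 113 114 114 113 114 115 115
 54  54  56  55  56  55  52  49  64  67 112  88  97 173 158 124 143 151 152 152 149 148 149 148 148 147 149 153 111 110 115 113 114 114 114 113 114 115 114 114 116 114
 54  55  48  39  38  34  36  36  36  65 125 135 126 136 128 117 108 109 111 114 143 152 150 150 149 150 149 153 109 108 113 113 112 115 114 114 114 114 113 114 113 114
 44  51  43  36  34  32  35  34  34  83 135 145 144 142 140 138 133 130 132 114 141 151 151 150 149 150 148 151 125 114 115 114 115 114 115 115 115 113 114 114 113 115
```

The measurements agree with the text:

| Item | Measured |
|---|---|
| Bar centre | about (0.542, -0.027) |
| Bar top height | z ≈ 0.227–0.230 |
| Bar yaw | ≈ 0 |
| Jar x axis yaw | ≈ -0.075, so the cap starts about 0.08 rad short of home |
| Pivot | (0.544, -0.028, 0.115) |

Next I'll plan the approach.

```bash
cat >> h.py <<'E'
def plan(wps,s=None,first=None):
    """wps: list of (x,y,z,yaw of tool x,nrows); tool down. prints rows"""
    if s is None: s=arm.observe()
    R=Rn.from_rotvec(s["ee_rot"]).as_matrix();p=s["position"].copy();
    yaw=np.arctan2(R[1,0],R[0,0]); n=0
    for x,y,z,w,k in wps:
        t=np.array([x,y,z]);p0=p.copy();y0=yaw
        for i in range(k):
            pt=p0+(t-p0)*(i+1)/k; yt=y0+(w-y0)*(i+1)/k
            c,sn=np.cos(yt),np.sin(yt); Rt=np.array([[c,0,-sn],[sn,0,c],[0,-1,0]]).astype(float)
            # tool z = x cross y
            Rt[:,2]=np.cross(Rt[:,0],Rt[:,1])
            d=R.T@(pt-p)*100; r=Rn.from_matrix(R.T@Rt).as_rotvec(); n+=1
            print("{"+", ".join(f'"{a}":{v:.2f}' for a,v in zip("xyz",d))+", "+", ".join(f'"{a}":{v:.3f}' for a,v in zip(("rx","ry","rz"),r))+"},")
            p,R=pt,Rt
            if n%12==0: print("--")
        yaw=w
E
python3 - <<'E'
from h import *
plan([(.36,.44,.30,.2,5),(.53,.0,.30,-1.45,9),(.542,-.027,.28,-1.571,2)])
E
```

```text
{"x":-1.46, "y":-1.10, "z":-2.74, "rx":0.000, "ry":0.186, "rz":-0.001},
{"x":-0.93, "y":-1.10, "z":-2.97, "rx":0.000, "ry":0.186, "rz":0.000},
{"x":-0.36, "y":-1.10, "z":-3.09, "rx":0.000, "ry":0.186, "rz":0.000},
{"x":0.21, "y":-1.10, "z":-3.10, "rx":0.000, "ry":0.186, "rz":0.000},
{"x":0.78, "y":-1.10, "z":-3.01, "rx":0.000, "ry":0.186, "rz":0.000},
{"x":0.88, "y":0.00, "z":-5.17, "rx":0.000, "ry":0.183, "rz":0.000},
{"x":1.81, "y":0.00, "z":-4.92, "rx":0.000, "ry":0.183, "rz":0.000},
{"x":2.67, "y":0.00, "z":-4.51, "rx":0.000, "ry":0.183, "rz":0.000},
{"x":3.45, "y":0.00, "z":-3.94, "rx":0.000, "ry":0.183, "rz":0.000},
{"x":4.11, "y":0.00, "z":-3.25, "rx":0.000, "ry":0.183, "rz":0.000},
{"x":4.64, "y":0.00, "z":-2.45, "rx":0.000, "ry":0.183, "rz":0.000},
{"x":5.00, "y":0.00, "z":-1.56, "rx":0.000, "ry":0.183, "rz":0.000},
--
{"x":5.20, "y":0.00, "z":-0.62, "rx":0.000, "ry":0.183, "rz":0.000},
{"x":5.23, "y":0.00, "z":0.34, "rx":0.000, "ry":0.183, "rz":0.000},
{"x":1.41, "y":1.00, "z":0.43, "rx":0.000, "ry":0.060, "rz":0.000},
{"x":1.38, "y":1.00, "z":0.52, "rx":0.000, "ry":0.060, "rz":0.000},
```

Request:
move_arm:
  series:
    - {"x": -1.5,"y": -1.1,"z": -2.7,"ry": 0.186}
    - {"x": -0.9,"y": -1.1,"z": -3.0,"ry": 0.186}
    - {"x": -0.4,"y": -1.1,"z": -3.1,"ry": 0.186}
    - {"x": 0.2,"y": -1.1,"z": -3.1,"ry": 0.186}
    - {"x": 0.8,"y": -1.1,"z": -3.0,"ry": 0.186}
    - {"x": 0.9,"z": -5.2,"ry": 0.183}
    - {"x": 1.8,"z": -4.9,"ry": 0.183}
    - {"x": 2.7,"z": -4.5,"ry": 0.183}
    - {"x": 3.5,"z": -3.9,"ry": 0.183}
    - {"x": 4.1,"z": -3.3,"ry": 0.183}
    - {"x": 4.6,"z": -2.5,"ry": 0.183}

```text
invalid input
```

```bash
python3 - <<'E'
from h import *
st();plan([(.53,.0,.30,-1.45,6),(.542,-.027,.28,-1.571,2)])
E
```

```text
t 0.1 pos [0.2671 0.5646 0.245 ] w 1.0 F [-0.6 -0.5  0.5]
[[ 0.428 -0.    -0.904]
 [ 0.904 -0.001  0.428]
 [-0.001 -1.    -0.   ]]
q [-1.23  0.44  0.02  1.57 -0.01  1.13 -0.08]
{"x":-6.63, "y":-0.91, "z":-7.98, "rx":0.000, "ry":0.430, "rz":-0.001},
{"x":-2.70, "y":-0.92, "z":-10.02, "rx":0.000, "ry":0.430, "rz":0.000},
{"x":1.72, "y":-0.92, "z":-10.24, "rx":0.000, "ry":0.430, "rz":0.000},
{"x":5.83, "y":-0.92, "z":-8.59, "rx":0.000, "ry":0.430, "rz":0.000},
{"x":8.88, "y":-0.92, "z":-5.38, "rx":0.000, "ry":0.430, "rz":0.000},
{"x":10.31, "y":-0.92, "z":-1.19, "rx":0.000, "ry":0.430, "rz":0.000},
{"x":1.41, "y":1.00, "z":0.43, "rx":0.000, "ry":0.060, "rz":0.000},
{"x":1.38, "y":1.00, "z":0.52, "rx":0.000, "ry":0.060, "rz":0.000},
```

Request:
move_arm:
  series:
    - {"x": -1.5,"y": -1.1,"z": -2.7,"rx": 0,"ry": 0.186,"rz": 0}
    - {"x": -0.9,"y": -1.1,"z": -3.0,"rx": 0,"ry": 0.186,"rz": 0}
    - {"x": -0.4,"y": -1.1,"z": -3.1,"rx": 0,"ry": 0.186,"rz": 0}
    - {"x": 0.2,"y": -1.1,"z": -3.1,"rx": 0,"ry": 0.186,"rz": 0}
    - {"x": 0.8,"y": -1.1,"z": -3.0,"rx": 0,"ry": 0.186,"rz": 0}
    - {"x": 0.9,"y": 0,"z": -5.2,"rx": 0,"ry": 0.183,"rz": 0}
    - {"x": 1.8,"y": 0,"z": -4.9,"rx": 0,"ry": 0.183,"rz": 0}
    - {"x": 2.7,"y": 0,"z": -4.5,"rx": 0,"ry": 0.183,"rz": 0}
    - {"x": 3.5,"y": 0,"z": -3.9,"rx": 0,"ry": 0.183,"rz": 0}
    - {"x": 4.1,"y": 0,"z": -3.3,"rx": 0,"ry": 0.183,"rz": 0}
  jaw: 9
  newtons: 20

```text
clock: 1.35
position: [0.45, 0.1835, 0.2987]
ee_rot: [-1.498, 0.588, -0.583]
force: [1.3, -0.0, 0.4]
width: 0.978
```

```bash
python3 - <<'E'
from h import *
st();plan([(.53,.0,.30,-1.45,7),(.542,-.027,.28,-1.571,2)])
E
```

```text
t 1.35 pos [0.45   0.1835 0.2987] w 0.978 F [ 1.3 -0.   0.4]
[[ 0.733 -0.005  0.68 ]
 [-0.68  -0.005  0.733]
 [-0.    -1.    -0.008]]
q [-0.96  0.17  0.55  1.85 -0.09  1.16 -1.13]
{"x":2.62, "y":-0.01, "z":-1.14, "rx":0.008, "ry":0.100, "rz":0.000},
{"x":2.72, "y":-0.02, "z":-0.88, "rx":0.000, "ry":0.100, "rz":0.000},
{"x":2.80, "y":-0.02, "z":-0.60, "rx":0.000, "ry":0.100, "rz":0.000},
{"x":2.84, "y":-0.02, "z":-0.32, "rx":0.000, "ry":0.100, "rz":0.000},
{"x":2.86, "y":-0.02, "z":-0.03, "rx":0.000, "ry":0.100, "rz":0.000},
{"x":2.85, "y":-0.02, "z":0.26, "rx":0.000, "ry":0.100, "rz":0.000},
{"x":2.81, "y":-0.02, "z":0.54, "rx":0.000, "ry":0.100, "rz":0.000},
{"x":1.41, "y":1.00, "z":0.43, "rx":0.000, "ry":0.061, "rz":0.000},
{"x":1.38, "y":1.00, "z":0.52, "rx":0.000, "ry":0.060, "rz":0.000},
```

Request:
move_arm:
  series:
    - {"x": 3.7,"y": 0,"z": -1.4,"rx": 0.008,"ry": 0.15,"rz": 0}
    - {"x": 3.8,"y": 0,"z": -0.8,"rx": 0,"ry": 0.15,"rz": 0}
    - {"x": 4.0,"y": 0,"z": -0.3,"rx": 0,"ry": 0.15,"rz": 0}
    - {"x": 4.0,"y": 0,"z": 0.3,"rx": 0,"ry": 0.15,"rz": 0}
    - {"x": 4.0,"y": 0,"z": 0.7,"rx": 0,"ry": 0.15,"rz": 0}
    - {"x": 1.8,"y": 1.2,"z": 0.5,"rx": 0,"ry": 0.08,"rz": 0}
    - {"x": 0,"y": 0,"z": 0,"rx": 0,"ry": 0,"rz": 0}
  jaw: 5
  newtons: 20

```text
clock: 2.22
position: [0.5399, -0.0254, 0.2848]
ee_rot: [-1.191, 1.241, -1.239]
force: [-0.4, -0.2, 0.2]
width: 0.544
```

```bash
python3 - <<'E'
from h import *
st();plan([(.542,-.027,.235,-1.571,3),(.542,-.027,.229,-1.571,1)])
shot("scene","s1");shot("top","t1")
a=cv2.imread("pics/s1.png")[165:345,235:435];cv2.imwrite("pics/s1c.png",cv2.resize(a,None,fx=3.2,fy=3.2))
E
```

```text
t 2.23 pos [ 0.5399 -0.0254  0.2848] w 0.544 F [-0.4 -0.2  0.2]
[[-0.041 -0.002  0.999]
 [-0.999 -0.    -0.041]
 [ 0.    -1.    -0.002]]
q [-0.66  0.32  0.81  1.77 -0.25  1.16 -1.39]
{"x":0.05, "y":1.66, "z":0.08, "rx":0.002, "ry":-0.014, "rz":0.000},
{"x":0.05, "y":1.66, "z":0.07, "rx":0.000, "ry":-0.014, "rz":0.000},
{"x":0.05, "y":1.66, "z":0.07, "rx":0.000, "ry":-0.014, "rz":0.000},
{"x":0.00, "y":0.60, "z":0.00, "rx":0.000, "ry":0.000, "rz":0.000},
```

View pics/s1c.png

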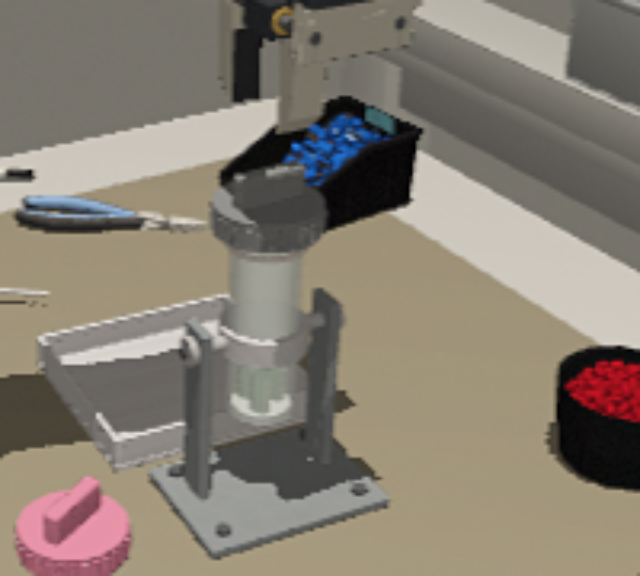

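The scene view shows the open jaws straddling the bar from above, clear of the cap. I'll go down and grip.

Request:
move_arm:
  series:
    - {"x": 0.1,"y": 2.0,"z": 0.1,"rx": 0.002,"ry": -0.014,"rz": 0}
    - {"x": 0.05,"y": 1.8,"z": 0.1,"rx": 0,"ry": -0.014,"rz": 0}
    - {"x": 0,"y": 1.4,"z": 0,"rx": 0,"ry": -0.014,"rz": 0}
    - {"x": 0,"y": 0.3,"z": 0,"rx": 0,"ry": 0,"rz": 0}

```text
clock: 2.82
position: [0.542, -0.018, 0.2296]
ee_rot: [-1.214, 1.194, -1.191]
force: [-0.4, 0.1, -0.2]
width: 0.541
```

```bash
python3 - <<'E'
from h import *
st()
E
```

```text
t 2.83 pos [ 0.542  -0.018   0.2296] w 0.541 F [-0.4  0.1 -0.2]
[[ 0.021  0.002  1.   ]
 [-1.     0.005  0.021]
 [-0.005 -1.     0.002]]
q [-0.62  0.37  0.76  1.84 -0.3   1.04 -1.3 ]
```

Request:
move_arm:
  series:
    - {"x": 0,"y": 0,"z": 0,"rx": 0,"ry": 0,"rz": 0}
    - {"x": 0,"y": 0,"z": 0,"rx": 0,"ry": 0,"rz": 0}
    - {"x": 0,"y": 0,"z": 0,"rx": 0,"ry": 0,"rz": 0}
    - {"x": 0,"y": 0,"z": 0,"rx": 0,"ry": 0,"rz": 0}
  jaw: 0
  newtons: 25

```text
clock: 3.32
position: [0.5427, -0.0179, 0.231]
ee_rot: [-1.213, 1.192, -1.192]
force: [0.7, -2.7, -1.6]
width: 0.161
```

```bash
python3 - <<'E'
from h import *
st(); print(arm.observe()["ft_torque"])
E
```

```text
t 3.33 pos [ 0.5427 -0.0179  0.231 ] w 0.161 F [ 0.7 -2.7 -1.6]
[[ 0.022  0.004  1.   ]
 [-1.     0.004  0.022]
 [-0.004 -1.     0.004]]
q [-0.63  0.37  0.76  1.84 -0.3   1.04 -1.3 ]
[-0.63731939 -0.05197729 -0.04857893]
```

Request:
move_arm:
  series:
    - {"x": 0.6,"y": 0,"z": 0,"rx": 0,"ry": 0,"rz": 0}
    - {"x": 0.2,"y": 0,"z": 0,"rx": 0,"ry": 0,"rz": 0}
    - {"x": 0,"y": 0,"z": 0,"rx": 0,"ry": 0,"rz": 0}

```text
clock: 3.7
position: [0.5427, -0.0266, 0.2311]
ee_rot: [-1.213, 1.193, -1.192]
force: [-0.3, -0.2, -0.7]
width: 0.13
```

```bash
python3 - <<'E'
from h import *
st(); print(arm.observe()["ft_torque"])
shot("scene","s2");shot("top","t2")
a=cv2.imread("pics/s2.png")[165:345,235:435];cv2.imwrite("pics/s2c.png",cv2.resize(a,None,fx=3.2,fy=3.2))
E
```

```text
t 3.7 pos [ 0.5427 -0.0266  0.2311] w 0.13 F [-0.3 -0.2 -0.7]
[[ 0.021  0.004  1.   ]
 [-1.     0.005  0.021]
 [-0.005 -1.     0.004]]
q [-0.61  0.37  0.76  1.84 -0.3   1.05 -1.28]
[-0.08168651  0.17891954 -0.00521004]
```

View pics/s2c.png

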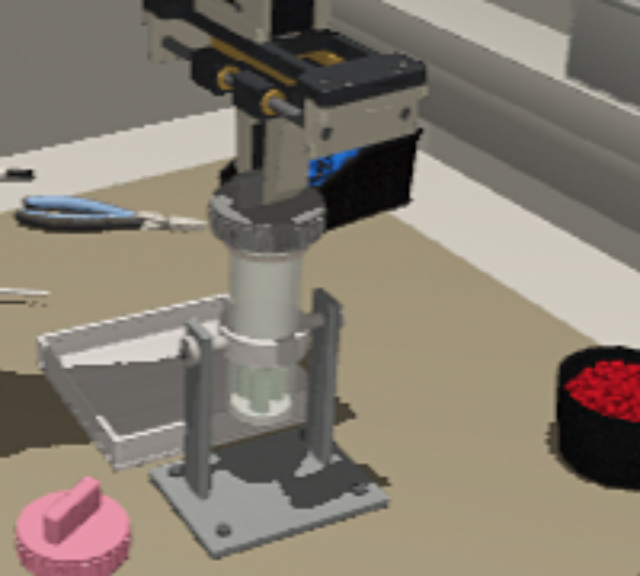

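The bar is gripped: width 12 mm, TCP at (0.543, -0.027, 0.231). I'll turn it anticlockwise in two batches and watch for drift.

Request:
move_arm:
  series:
    - {"x": 0,"y": 0,"z": 0,"rx": 0,"ry": -0.13,"rz": 0}
    - {"x": 0,"y": 0,"z": 0,"rx": 0,"ry": -0.13,"rz": 0}
    - {"x": 0,"y": 0,"z": 0,"rx": 0,"ry": -0.13,"rz": 0}
    - {"x": 0,"y": 0,"z": 0,"rx": 0,"ry": -0.13,"rz": 0}
  newtons: 35

```text
clock: 4.3
position: [0.5432, -0.0255, 0.2311]
ee_rot: [-1.416, 0.787, -0.789]
force: [0.2, 0.1, 0.5]
width: 0.125
```

```bash
python3 - <<'E'
from h import *
s,R=st(); print(s["ft_torque"],"yaw",np.arctan2(R[1,0],R[0,0]))
plan([(.5427,-.027,.231,-0.25,6)])
E
```

```text
t 4.3 pos [ 0.5432 -0.0255  0.2311] w 0.125 F [0.2 0.1 0.5]
[[ 0.53   0.004  0.848]
 [-0.848  0.005  0.53 ]
 [-0.002 -1.     0.006]]
q [-0.52  0.35  0.63  1.83 -0.24  1.03 -0.81]
[-0.09881117  0.11280246  0.01133892] yaw -1.0124474248222148
{"x":0.02, "y":0.00, "z":-0.02, "rx":-0.006, "ry":-0.127, "rz":-0.001},
{"x":0.01, "y":0.00, "z":-0.02, "rx":0.000, "ry":-0.127, "rz":0.000},
{"x":0.01, "y":0.00, "z":-0.02, "rx":0.000, "ry":-0.127, "rz":0.000},
{"x":0.01, "y":0.00, "z":-0.03, "rx":0.000, "ry":-0.127, "rz":0.000},
{"x":0.00, "y":0.00, "z":-0.03, "rx":0.000, "ry":-0.127, "rz":0.000},
{"x":0.00, "y":0.00, "z":-0.03, "rx":0.000, "ry":-0.127, "rz":0.000},
```

Tracking is good, so I'll finish the turn.

Request:
move_arm:
  series:
    - {"x": 0,"y": 0,"z": 0,"rx": -0.006,"ry": -0.13,"rz": 0}
    - {"x": 0,"y": 0,"z": 0,"rx": 0,"ry": -0.13,"rz": 0}
    - {"x": 0,"y": 0,"z": 0,"rx": 0,"ry": -0.13,"rz": 0}
    - {"x": 0,"y": 0,"z": 0,"rx": 0,"ry": -0.13,"rz": 0}
    - {"x": 0,"y": 0,"z": 0,"rx": 0,"ry": -0.13,"rz": 0}
    - {"x": 0,"y": 0,"z": 0,"rx": 0,"ry": -0.13,"rz": 0}
    - {"x": 0,"y": 0,"z": 0,"rx": 0,"ry": 0,"rz": 0}

```text
clock: 5.18
position: [0.5439, -0.024, 0.2311]
ee_rot: [-1.563, 0.161, -0.161]
force: [0.1, -0.0, 0.4]
width: 0.125
```

```bash
python3 - <<'E'
from h import *
s,R=st(); print(s["ft_torque"],"yaw",np.arctan2(R[1,0],R[0,0]))
shot("top","t3");a=cv2.imread("pics/t3.png")[185:265,290:420];cv2.imwrite("pics/t3c.png",cv2.resize(a,None,fx=5,fy=5))
E
```

```text
t 5.17 pos [ 0.5439 -0.024   0.2311] w 0.125 F [ 0.1 -0.   0.4]
[[ 0.979  0.     0.203]
 [-0.203  0.002  0.979]
 [-0.    -1.     0.002]]
q [-0.39  0.33  0.44  1.82 -0.16  1.03 -0.09]
[-0.06170731  0.09390389 -0.03726033] yaw -0.20486783797716815
```

View pics/t3c.png

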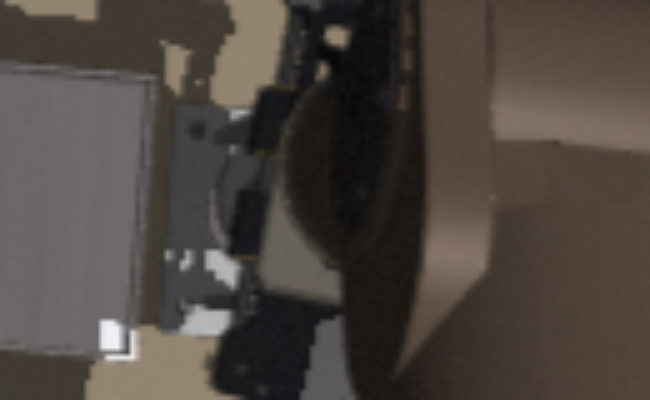

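The arm hides the cap from above. The turn is 1.44 rad from home (about 82°) and the wrist is unloaded, so I'll lift.

Request:
move_arm:
  series:
    - {"x": 0,"y": -0.6,"z": 0,"rx": 0,"ry": 0,"rz": 0}
    - {"x": 0,"y": -1.2,"z": 0,"rx": 0,"ry": 0,"rz": 0}
    - {"x": 0,"y": -2.0,"z": 0,"rx": 0,"ry": 0,"rz": 0}

```text
clock: 5.6
position: [0.5432, -0.0239, 0.27]
ee_rot: [-1.563, 0.168, -0.164]
force: [1.3, 0.3, -1.0]
width: 0.133
```

```bash
python3 - <<'E'
from h import *
st()
plan([(.53,-.10,.275,-.2,2),(.53,-.2,.18,-.2,3),(.53,-.2,.06,-.2,3)])
shot("scene","s4")
a=cv2.imread("pics/s4.png")[165:345,235:435];cv2.imwrite("pics/s4c.png",cv2.resize(a,None,fx=3.2,fy=3.2))
E
```

```text
t 5.6 pos [ 0.5432 -0.0239  0.27  ] w 0.133 F [ 1.3  0.3 -1. ]
[[ 0.978 -0.002  0.21 ]
 [-0.21   0.002  0.978]
 [-0.003 -1.     0.001]]
q [-0.4   0.29  0.45  1.76 -0.14  1.12 -0.12]
{"x":0.15, "y":-0.25, "z":-3.86, "rx":-0.001, "ry":-0.006, "rz":-0.003},
{"x":0.13, "y":-0.25, "z":-3.86, "rx":0.000, "ry":-0.006, "rz":0.000},
{"x":0.66, "y":3.17, "z":-3.27, "rx":0.000, "ry":0.000, "rz":0.000},
{"x":0.66, "y":3.17, "z":-3.27, "rx":0.000, "ry":0.000, "rz":0.000},
{"x":0.66, "y":3.17, "z":-3.27, "rx":0.000, "ry":0.000, "rz":0.000},
{"x":0.00, "y":4.00, "z":0.00, "rx":0.000, "ry":0.000, "rz":0.000},
{"x":0.00, "y":4.00, "z":0.00, "rx":0.000, "ry":0.000, "rz":0.000},
{"x":0.00, "y":4.00, "z":0.00, "rx":0.000, "ry":0.000, "rz":0.000},
```

View pics/s4c.png

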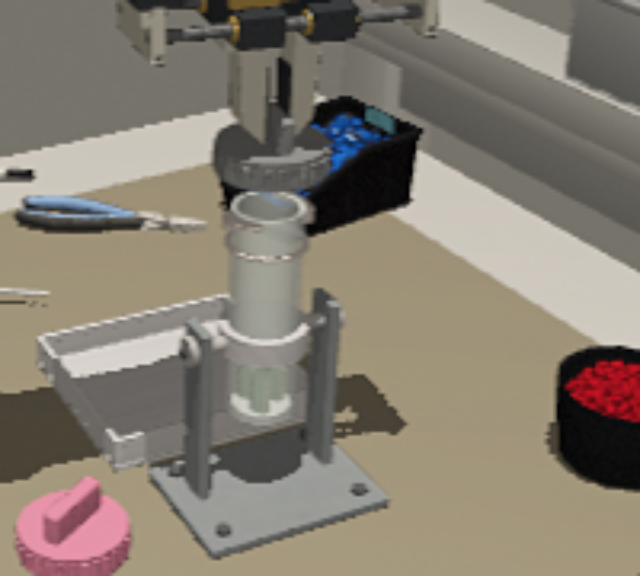

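The cap is off: it hangs level above the open mouth (crop 268,160), with the blocks still in the jar. I'll carry it to the free bench on the right.

Request:
move_arm:
  series:
    - {"x": 0.15,"y": -0.3,"z": -4.0,"rx": 0,"ry": 0,"rz": 0}
    - {"x": 0.2,"y": -0.2,"z": -5.0,"rx": 0,"ry": 0,"rz": 0}
    - {"x": 0.7,"y": 2.0,"z": -5.0,"rx": 0,"ry": 0,"rz": 0}
    - {"x": 0.6,"y": 4.5,"z": -3.0,"rx": 0,"ry": 0,"rz": 0}
    - {"x": 0.2,"y": 5.0,"z": -1.0,"rx": 0,"ry": 0,"rz": 0}
    - {"x": 0,"y": 5.0,"z": 0,"rx": 0,"ry": 0,"rz": 0}
    - {"x": 0,"y": 3.0,"z": 0,"rx": 0,"ry": 0,"rz": 0}
    - {"x": 0,"y": 0,"z": 0,"rx": 0,"ry": 0,"rz": 0}

```text
clock: 6.65
position: [0.5313, -0.2096, 0.0838]
ee_rot: [-1.563, 0.157, -0.181]
force: [-0.2, 0.4, -0.9]
width: 0.128
```

```bash
python3 - <<'E'
from h import *
st()
E
```

```text
t 6.65 pos [ 0.5313 -0.2096  0.0838] w 0.128 F [-0.2  0.4 -0.9]
[[ 0.977  0.015  0.214]
 [-0.214 -0.001  0.977]
 [ 0.015 -1.     0.003]]
q [-0.01  0.55  0.42  1.92 -0.34  0.73  0.39]
```

Request:
move_arm:
  series:
    - {"x": 0,"y": 2.2,"z": 0,"rx": 0,"ry": 0,"rz": 0.015}
    - {"x": 0,"y": 1.5,"z": 0,"rx": 0,"ry": 0,"rz": 0}
    - {"x": 0,"y": 0.3,"z": 0,"rx": 0,"ry": 0,"rz": 0}
    - {"x": 0,"y": 0,"z": 0,"rx": 0,"ry": 0,"rz": 0}

```text
clock: 7.15
position: [0.5354, -0.2105, 0.0479]
ee_rot: [-1.562, 0.163, -0.175]
force: [0.9, 0.0, -0.3]
width: 0.128
```

```bash
python3 - <<'E'
from h import *
st()
E
```

```text
t 7.15 pos [ 0.5354 -0.2105  0.0479] w 0.128 F [ 0.9  0.  -0.3]
[[ 0.977  0.008  0.214]
 [-0.214  0.001  0.977]
 [ 0.007 -1.     0.002]]
q [ 0.01  0.61  0.39  1.92 -0.37  0.67  0.41]
```

Request:
move_arm:
  series:
    - {"x": 0,"y": 0.35,"z": 0,"rx": 0,"ry": 0,"rz": 0.008}
    - {"x": 0,"y": 0.3,"z": 0,"rx": 0,"ry": 0,"rz": 0}
    - {"x": 0,"y": 0.1,"z": 0,"rx": 0,"ry": 0,"rz": 0}

```text
clock: 7.52
position: [0.5363, -0.2107, 0.0416]
ee_rot: [-1.562, 0.168, -0.171]
force: [-0.5, 0.2, -0.6]
width: 0.132
```

```bash
python3 - <<'E'
from h import *
st()
E
```

```text
t 7.53 pos [ 0.5363 -0.2107  0.0416] w 0.132 F [-0.5  0.2 -0.6]
[[ 0.977  0.002  0.214]
 [-0.214  0.002  0.977]
 [ 0.001 -1.     0.002]]
q [ 0.01  0.62  0.39  1.92 -0.37  0.67  0.41]
```

Request:
move_arm:
  series:
    - {"x": 0,"y": 0.15,"z": 0,"rx": 0,"ry": 0,"rz": 0}
    - {"x": 0,"y": 0.15,"z": 0,"rx": 0,"ry": 0,"rz": 0}

```text
clock: 7.78
position: [0.5367, -0.211, 0.0407]
ee_rot: [-1.561, 0.167, -0.172]
force: [-8.1, 3.3, 27.9]
width: 0.129
```

```bash
python3 - <<'E'
from h import *
st()
E
```

```text
t 7.78 pos [ 0.5367 -0.211   0.0407] w 0.129 F [-8.1  3.3 27.9]
[[ 0.977  0.003  0.214]
 [-0.214  0.003  0.977]
 [ 0.003 -1.     0.003]]
q [ 0.01  0.63  0.39  1.92 -0.37  0.67  0.41]
```

The cap is on the bench, with 28 N of contact. I'll ease off, release and rise.

Request:
move_arm:
  series:
    - {"x": 0,"y": -0.1,"z": 0,"rx": 0,"ry": 0,"rz": 0}
    - {"x": 0,"y": 0,"z": 0,"rx": 0,"ry": 0,"rz": 0}

```text
clock: 8.02
position: [0.5367, -0.2111, 0.0422]
ee_rot: [-1.561, 0.167, -0.173]
force: [0.5, -0.8, -1.1]
width: 0.126
```

Request:
move_arm:
  series:
    - {"x": 0,"y": 0,"z": 0,"rx": 0,"ry": 0,"rz": 0}
    - {"x": 0,"y": 0,"z": 0,"rx": 0,"ry": 0,"rz": 0}
    - {"x": 0,"y": 0,"z": 0,"rx": 0,"ry": 0,"rz": 0}
    - {"x": 0,"y": -2,"z": 0,"rx": 0,"ry": 0,"rz": 0}
    - {"x": 0,"y": -4,"z": 0,"rx": 0,"ry": 0,"rz": 0}
    - {"x": 0,"y": -5,"z": 0,"rx": 0,"ry": 0,"rz": 0}
    - {"x": 0,"y": -5,"z": 0,"rx": 0,"ry": 0,"rz": 0}
  jaw: 4

```text
clock: 8.9
position: [0.5337, -0.2105, 0.2018]
ee_rot: [-1.56, 0.175, -0.165]
force: [0.9, -0.3, -0.2]
width: 0.436
```

```bash
python3 - <<'E'
from h import *
st()
shot("scene","s5");shot("top","t5")
a=cv2.imread("pics/s5.png")[185:385,225:465];cv2.imwrite("pics/s5c.png",cv2.resize(a,None,fx=3,fy=3))
E
```

```text
t 8.9 pos [ 0.5337 -0.2105  0.2018] w 0.436 F [ 0.9 -0.3 -0.2]
[[ 0.977 -0.006  0.215]
 [-0.215  0.005  0.977]
 [-0.007 -1.     0.003]]
q [-0.08  0.42  0.51  1.78 -0.24  1.01  0.3 ]
```

View pics/s5c.png

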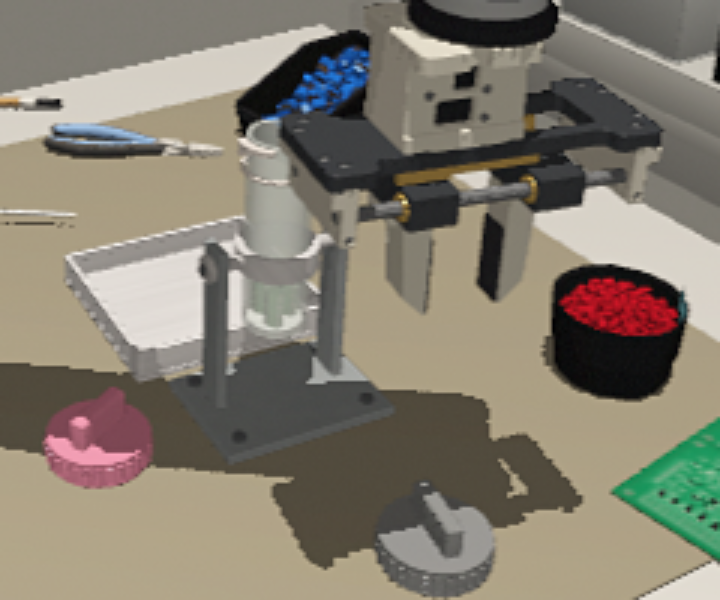

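View pics/t5.png

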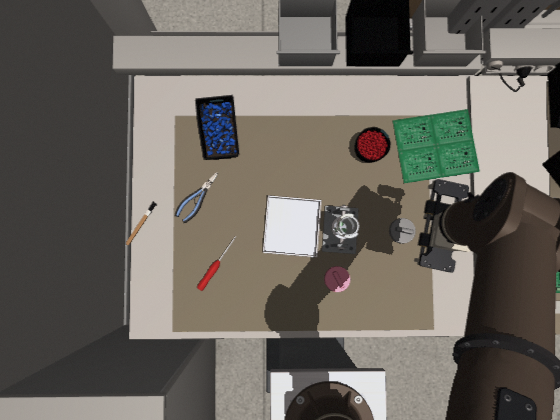

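The cap stands right way up on the bench (top 402,231; scene crop 435,540), and the open jar is at top (345,227). Next I'll measure the mouth and the pivot.

```bash
python3 - <<'E'
from h import *
a=cv2.imread("pics/t5.png")[195:260,310:380];cv2.imwrite("pics/t5c.png",cv2.resize(a,None,fx=8,fy=8,interpolation=cv2.INTER_CUBIC))
b=cv2.imread("pics/s5.png")[215:305,285:365];cv2.imwrite("pics/s5d.png",cv2.resize(b,None,fx=6.5,fy=6.5,interpolation=cv2.INTER_CUBIC))
E
```

```text
(no output)
```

View pics/t5c.png

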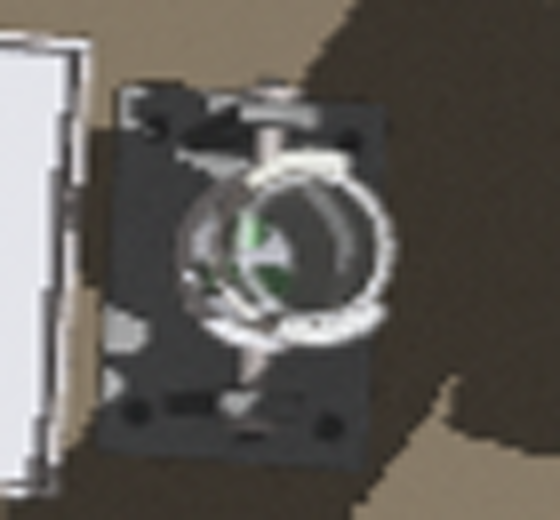

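View pics/s5d.png

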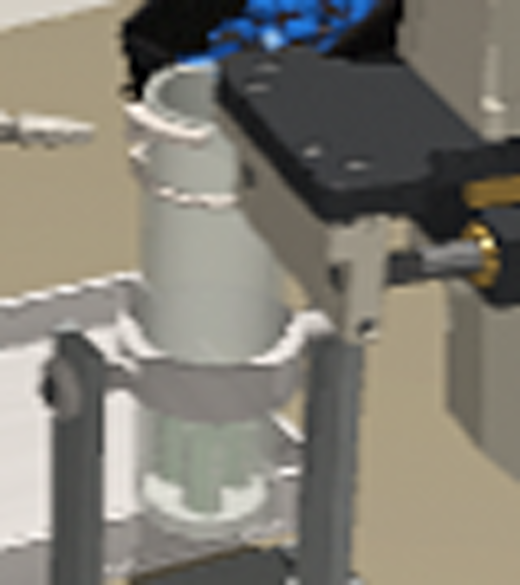

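```bash
python3 - <<'E'
from h import *
T=((317+.5)/8-.5+310,(248+.5)/8-.5+195); S=((269+.5)/3.2-.5+235,(209+.5)/3.2-.5+165)
print(tri(S,T),onz("top",T,.205),onz("scene",S,.205))
g=lambda x,y:((x+.5)/8-.5+310,(y+.5)/8-.5+195)
a=onz("top",g(241,405),.115);b=onz("top",g(270,92),.115)
print(a,b,(a+b)/2)
# cap on bench
im=cv2.imread("pics/t5.png");c=im[210:252,380:425];cv2.imwrite("pics/t5e.png",cv2.resize(c,None,fx=12,fy=12,interpolation=cv2.INTER_CUBIC))
s,R=st()
E
```

```text
(array([ 0.54235588, -0.02809069,  0.20271857]), np.float64(0.00145076106008169)) [ 0.54161652 -0.02726794  0.205     ] [ 0.54044306 -0.03212457  0.205     ]
[ 0.49627345 -0.01936044  0.115     ] [ 0.59633068 -0.03031301  0.115     ] [ 0.54630207 -0.02483672  0.115     ]
t 9.0 pos [ 0.5366 -0.212   0.2057] w 0.436 F [ 1.1 -0.5 -0.1]
[[ 0.977  0.003  0.215]
 [-0.215  0.002  0.977]
 [ 0.003 -1.     0.003]]
q [-0.08  0.42  0.51  1.78 -0.24  1.01  0.3 ]
```

View pics/t5e.png

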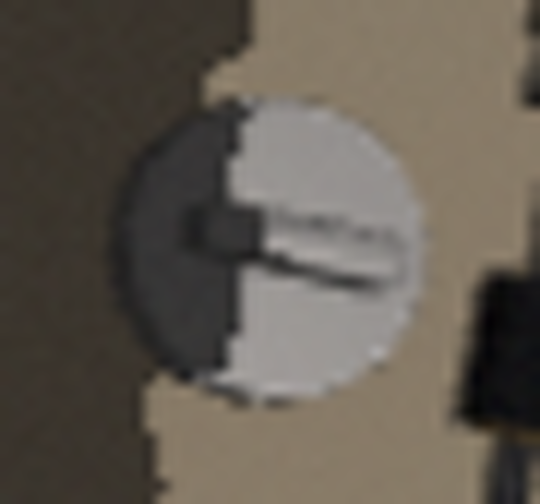

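```bash
cat >> h.py <<'E'
PV=np.array([.5445,-.0275,.115]); YH=np.array([.08,.9968,0])
def tp(s_,h_,k,yaw=-.08):
    p=PV+YH*s_/1000; return (p[0],p[1],.115+(h_+19)/1000,yaw,k)
E
python3 - <<'E'
from h import *
T=((271+.5)/12-.5+380,(248+.5)/12-.5+210);print("cap",onz("top",T,.019))
plan([tp(-60,62,4)]); print("push")
plan([tp(-45,62,4),tp(-32.5,62,1),tp(-6.6,66,3),tp(18.9,59.7,3),tp(40,43.9,3),tp(60,23,3),tp(74,2,3),tp(74,-9,2),tp(73,-13,1)],)
E
```

```text
cap [ 0.53747318 -0.21081532  0.019     ]
{"x":-0.60, "y":0.25, "z":3.06, "rx":-0.003, "ry":-0.034, "rz":0.003},
{"x":-0.49, "y":0.24, "z":3.08, "rx":0.000, "ry":-0.034, "rz":0.000},
{"x":-0.38, "y":0.24, "z":3.10, "rx":0.000, "ry":-0.034, "rz":0.000},
{"x":-0.28, "y":0.24, "z":3.11, "rx":0.000, "ry":-0.034, "rz":0.000},
push
{"x":-0.65, "y":0.25, "z":3.43, "rx":-0.003, "ry":-0.034, "rz":0.003},
{"x":-0.53, "y":0.24, "z":3.45, "rx":0.000, "ry":-0.034, "rz":0.000},
{"x":-0.41, "y":0.24, "z":3.47, "rx":0.000, "ry":-0.034, "rz":0.000},
{"x":-0.29, "y":0.24, "z":3.48, "rx":0.000, "ry":-0.034, "rz":0.000},
{"x":0.00, "y":0.00, "z":1.25, "rx":0.000, "ry":-0.000, "rz":0.000},
{"x":0.00, "y":-0.13, "z":0.86, "rx":0.000, "ry":0.000, "rz":0.000},
{"x":0.00, "y":-0.13, "z":0.86, "rx":0.000, "ry":0.000, "rz":0.000},
{"x":0.00, "y":-0.13, "z":0.86, "rx":0.000, "ry":0.000, "rz":0.000},
{"x":0.00, "y":0.21, "z":0.85, "rx":0.000, "ry":0.000, "rz":0.000},
{"x":0.00, "y":0.21, "z":0.85, "rx":0.000, "ry":0.000, "rz":0.000},
{"x":0.00, "y":0.21, "z":0.85, "rx":0.000, "ry":0.000, "rz":0.000},
{"x":0.00, "y":0.53, "z":0.70, "rx":0.000, "ry":0.000, "rz":0.000},
--
{"x":0.00, "y":0.53, "z":0.70, "rx":0.000, "ry":0.000, "rz":0.000},
{"x":0.00, "y":0.53, "z":0.70, "rx":0.000, "ry":0.000, "rz":0.000},
{"x":0.00, "y":0.70, "z":0.67, "rx":0.000, "ry":0.000, "rz":0.000},
{"x":0.00, "y":0.70, "z":0.67, "rx":0.000, "ry":0.000, "rz":0.000},
{"x":0.00, "y":0.70, "z":0.67, "rx":0.000, "ry":0.000, "rz":0.000},
{"x":0.00, "y":0.70, "z":0.47, "rx":0.000, "ry":0.000, "rz":0.000},
{"x":0.00, "y":0.70, "z":0.47, "rx":0.000, "ry":0.000, "rz":0.000},
{"x":0.00, "y":0.70, "z":0.47, "rx":0.000, "ry":0.000, "rz":0.000},
{"x":0.00, "y":0.55, "z":0.00, "rx":0.000, "ry":0.000, "rz":0.000},
{"x":0.00, "y":0.55, "z":0.00, "rx":0.000, "ry":0.000, "rz":0.000},
{"x":-0.00, "y":0.40, "z":-0.10, "rx":0.000, "ry":0.000, "rz":0.000},
```

The cap centre agrees with the TCP at release to 1 mm. I'll close the fingers and move in front of the jar.

Request:
move_arm:
  series:
    - {"x": -0.6,"y": 0.2,"z": 3.1,"rx": 0,"ry": -0.034,"rz": 0}
    - {"x": -0.5,"y": 0.2,"z": 3.1,"rx": 0,"ry": -0.034,"rz": 0}
    - {"x": -0.4,"y": 0.2,"z": 3.1,"rx": 0,"ry": -0.034,"rz": 0}
    - {"x": -0.3,"y": 0.3,"z": 3.1,"rx": 0,"ry": -0.034,"rz": 0}
    - {"x": 0,"y": 0,"z": 0,"rx": 0,"ry": 0,"rz": 0}
  jaw: 0

```text
clock: 9.62
position: [0.5388, -0.0833, 0.1954]
ee_rot: [-1.568, 0.058, -0.063]
force: [-0.0, -0.3, 0.9]
width: 0.009
```

```bash
python3 - <<'E'
from h import *
s,R=st(); print("yaw",np.arctan2(R[1,0],R[0,0])); plan([tp(-32.5,62,2)])
E
```

```text
t 9.62 pos [ 0.5388 -0.0833  0.1954] w 0.009 F [-0.  -0.3  0.9]
[[ 0.997  0.004  0.077]
 [-0.077  0.002  0.997]
 [ 0.003 -1.     0.002]]
q [-0.28  0.37  0.45  1.86 -0.2   0.95  0.18]
yaw -0.07730408763667108
{"x":0.07, "y":-0.03, "z":1.18, "rx":-0.002, "ry":0.001, "rz":0.003},
{"x":0.06, "y":-0.03, "z":1.18, "rx":0.000, "ry":0.001, "rz":0.000},
```

Request:
move_arm:
  series:
    - {"x": 0.1,"y": 0,"z": 1.6,"rx": 0,"ry": 0,"rz": 0}
    - {"x": 0,"y": 0,"z": 1.0,"rx": 0,"ry": 0,"rz": 0}
    - {"x": 0,"y": -0.1,"z": 1.0,"rx": 0,"ry": 0,"rz": 0}
    - {"x": 0,"y": -0.1,"z": 1.0,"rx": 0,"ry": 0,"rz": 0}
    - {"x": 0,"y": 0,"z": 0.9,"rx": 0,"ry": 0,"rz": 0}
    - {"x": 0,"y": 0.2,"z": 0.9,"rx": 0,"ry": 0,"rz": 0}
    - {"x": 0,"y": 0.3,"z": 0.9,"rx": 0,"ry": 0,"rz": 0}

```text
clock: 10.5
position: [0.5468, -0.0199, 0.1938]
ee_rot: [-1.579, 0.067, -0.078]
force: [-1.3, -5.3, 5.9]
width: 0.006
```

```bash
python3 - <<'E'
from h import *
s,R=st(); print("yaw",np.arctan2(R[1,0],R[0,0])); d=s["position"]-PV; print("s,h",d@YH*1000,d[2]*1000-19); plan([tp(40,43.9,3),tp(60,23,3),tp(74,2,3),tp(74,-9,2)])
shot("scene","s6");shot("top","t6")
a=cv2.imread("pics/s6.png")[165:365,225:465];cv2.imwrite("pics/s6c.png",cv2.resize(a,None,fx=3,fy=3))
E
```

```text
t 10.5 pos [ 0.5468 -0.0199  0.1938] w 0.006 F [-1.3 -5.3  5.9]
[[ 0.996  0.007  0.092]
 [-0.092 -0.01   0.996]
 [ 0.008 -1.    -0.009]]
q [-0.4   0.37  0.44  1.86 -0.18  0.94  0.03]
yaw -0.09237407150354697
s,h 7.7896476339550285 59.822733055298755
{"x":-0.07, "y":0.52, "z":1.08, "rx":0.009, "ry":-0.004, "rz":0.008},
{"x":-0.07, "y":0.53, "z":1.07, "rx":0.000, "ry":-0.004, "rz":0.000},
{"x":-0.06, "y":0.53, "z":1.07, "rx":0.000, "ry":-0.004, "rz":0.000},
{"x":0.00, "y":0.70, "z":0.67, "rx":0.000, "ry":0.000, "rz":0.000},
{"x":0.00, "y":0.70, "z":0.67, "rx":0.000, "ry":0.000, "rz":0.000},
{"x":0.00, "y":0.70, "z":0.67, "rx":0.000, "ry":0.000, "rz":0.000},
{"x":0.00, "y":0.70, "z":0.47, "rx":0.000, "ry":0.000, "rz":0.000},
{"x":0.00, "y":0.70, "z":0.47, "rx":0.000, "ry":0.000, "rz":0.000},
{"x":0.00, "y":0.70, "z":0.47, "rx":0.000, "ry":0.000, "rz":0.000},
{"x":0.00, "y":0.55, "z":0.00, "rx":0.000, "ry":0.000, "rz":0.000},
{"x":0.00, "y":0.55, "z":0.00, "rx":0.000, "ry":0.000, "rz":0.000},
```

View pics/s6c.png

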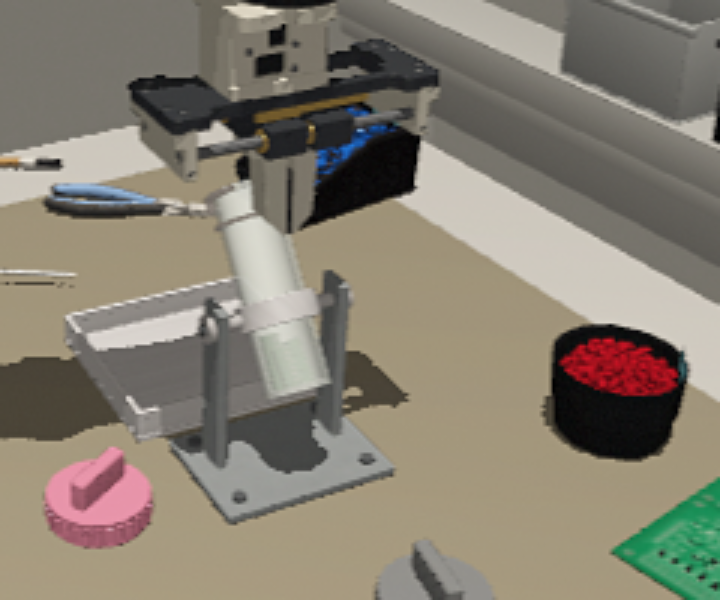

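The jar is leaning over as planned (tube at crop 270,280), with about 6 N of push. I'll continue.

Request:
move_arm:
  series:
    - {"x": 0,"y": 0.4,"z": 1.1,"rx": 0.009,"ry": 0,"rz": 0.008}
    - {"x": 0,"y": 0.5,"z": 1.1,"rx": 0,"ry": 0,"rz": 0}
    - {"x": 0,"y": 0.6,"z": 1.1,"rx": 0,"ry": 0,"rz": 0}
    - {"x": 0,"y": 0.7,"z": 0.7,"rx": 0,"ry": 0,"rz": 0}
    - {"x": 0,"y": 0.7,"z": 0.7,"rx": 0,"ry": 0,"rz": 0}
    - {"x": 0,"y": 0.7,"z": 0.7,"rx": 0,"ry": 0,"rz": 0}

```text
clock: 11.35
position: [0.5547, 0.028, 0.1607]
ee_rot: [-1.573, 0.075, -0.085]
force: [-1.5, -1.7, 8.3]
width: 0.002
```

```bash
python3 - <<'E'
from h import *
s,R=st(); d=s["position"]-PV; print("s,h",d@YH*1000,d[2]*1000-19); plan([tp(74,2,4),tp(74,-9,2)])
E
```

```text
t 11.35 pos [0.5547 0.028  0.1607] w 0.002 F [-1.5 -1.7  8.3]
[[ 0.995  0.006  0.101]
 [-0.101 -0.004  0.995]
 [ 0.006 -1.    -0.003]]
q [-0.46  0.42  0.42  1.88 -0.21  0.88 -0.04]
s,h 56.15690338041555 26.657938050591497
{"x":-0.16, "y":0.61, "z":0.45, "rx":0.003, "ry":-0.005, "rz":0.006},
{"x":-0.15, "y":0.62, "z":0.44, "rx":0.000, "ry":-0.005, "rz":0.000},
{"x":-0.15, "y":0.62, "z":0.44, "rx":0.000, "ry":-0.005, "rz":0.000},
{"x":-0.15, "y":0.62, "z":0.45, "rx":0.000, "ry":-0.005, "rz":0.000},
{"x":0.00, "y":0.55, "z":0.00, "rx":0.000, "ry":0.000, "rz":0.000},
{"x":0.00, "y":0.55, "z":0.00, "rx":0.000, "ry":0.000, "rz":0.000},
```

Request:
move_arm:
  series:
    - {"x": -0.2,"y": 0.6,"z": 0.5,"rx": 0.003,"ry": 0,"rz": 0.006}
    - {"x": -0.2,"y": 0.6,"z": 0.5,"rx": 0,"ry": 0,"rz": 0}
    - {"x": -0.2,"y": 0.6,"z": 0.5,"rx": 0,"ry": 0,"rz": 0}
    - {"x": -0.1,"y": 0.6,"z": 0.4,"rx": 0,"ry": 0,"rz": 0}
    - {"x": 0,"y": 0.6,"z": 0,"rx": 0,"ry": 0,"rz": 0}

```text
clock: 11.98
position: [0.5556, 0.0496, 0.1348]
ee_rot: [-1.564, 0.072, -0.091]
force: [0.4, 1.7, 9.2]
width: 0.004
```

```bash
python3 - <<'E'
from h import *
s,R=st(); d=s["position"]-PV; print("s,h",d@YH*1000,d[2]*1000-19);
shot("scene","s7");shot("top","t7")
a=cv2.imread("pics/s7.png")[165:365,225:465];cv2.imwrite("pics/s7c.png",cv2.resize(a,None,fx=3,fy=3))
E
```

```text
t 11.97 pos [0.5556 0.0496 0.1348] w 0.004 F [0.4 1.7 9.2]
[[ 0.995  0.012  0.103]
 [-0.103  0.004  0.995]
 [ 0.012 -1.     0.005]]
q [-0.47  0.46  0.4   1.9  -0.24  0.82 -0.05]
s,h 77.74549731166702 0.7775921936445975
```

View pics/s7c.png

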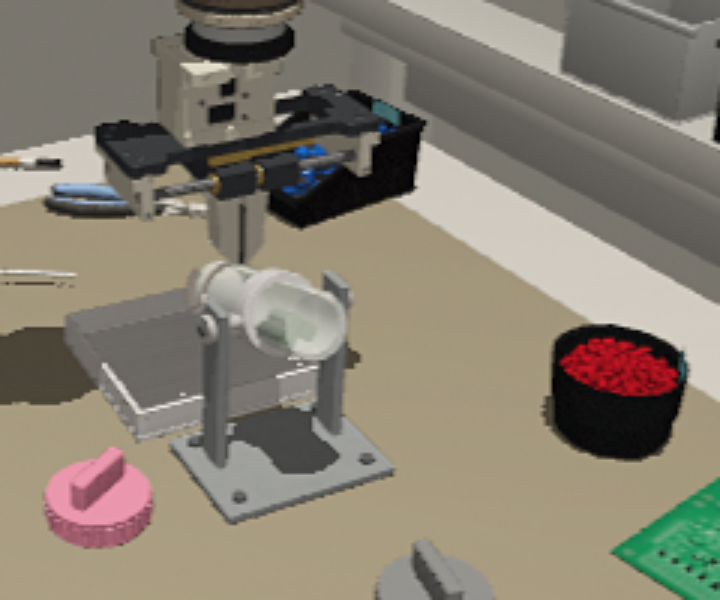

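The jar is past horizontal with the blocks still inside (crop 290,330). I'll push on down.

Request:
move_arm:
  series:
    - {"x": 0,"y": 0.5,"z": -0.1,"rx": 0,"ry": 0,"rz": 0.01}
    - {"x": 0,"y": 0.5,"z": 0,"rx": 0,"ry": 0,"rz": 0}
    - {"x": 0,"y": 0.4,"z": 0,"rx": 0,"ry": 0,"rz": 0}
    - {"x": 0,"y": 0.2,"z": 0,"rx": 0,"ry": 0,"rz": 0}

```text
clock: 12.58
position: [0.5576, 0.0525, 0.1209]
ee_rot: [-1.557, 0.077, -0.085]
force: [-0.8, 1.5, 6.3]
width: 0.008
```

```bash
python3 - <<'E'
from h import *
s,R=st(); d=s["position"]-PV; print("s,h",d@YH*1000,d[2]*1000-19);
shot("scene","s8");shot("top","t8")
a=cv2.imread("pics/s8.png")[165:365,225:465];cv2.imwrite("pics/s8c.png",cv2.resize(a,None,fx=3,fy=3))
E
```

```text
t 12.57 pos [0.5576 0.0525 0.1209] w 0.008 F [-0.8  1.5  6.3]
[[ 0.995  0.006  0.103]
 [-0.103  0.012  0.995]
 [ 0.005 -1.     0.012]]
q [-0.46  0.48  0.38  1.9  -0.26  0.8  -0.04]
s,h 80.8199219233579 -13.092220758726247
```

View pics/s8c.png

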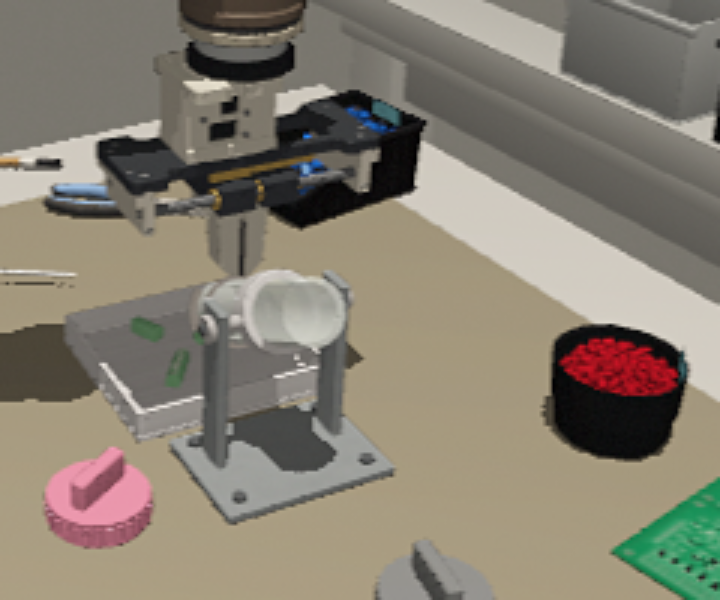

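Two blocks lie in the tray (crop 147,328 and 177,367). A green sliver at crop 198,335 is probably the third. I'll press a touch more and look from above.

Request:
move_arm:
  series:
    - {"x": 0,"y": 0.3,"z": 0,"rx": -0.01,"ry": 0,"rz": 0}
    - {"x": 0,"y": 0.2,"z": 0,"rx": 0,"ry": 0,"rz": 0}
    - {"x": 0,"y": 0,"z": 0,"rx": 0,"ry": 0,"rz": 0}
    - {"x": 0,"y": 0,"z": 0,"rx": 0,"ry": 0,"rz": 0}

```text
clock: 13.18
position: [0.5654, 0.057, 0.1202]
ee_rot: [-1.56, 0.065, -0.096]
force: [2.6, 2.7, 5.7]
width: 0.006
```

```bash
python3 - <<'E'
from h import *
s,R=st()
a=shot("top","t9")[180:270,250:370];a=cv2.resize(a,None,fx=4,fy=4)
b=shot("scene","s9")[230:330,245:365];b=cv2.resize(b,None,fx=3,fy=3.6)
cv2.imwrite("pics/c9.png",cv2.convertScaleAbs(np.hstack([a[:360],b[:360]])[:, :800],alpha=1.6))
E
```

```text
t 13.18 pos [0.5654 0.057  0.1202] w 0.006 F [2.6 2.7 5.7]
[[ 0.995  0.02   0.102]
 [-0.102  0.008  0.995]
 [ 0.019 -1.     0.01 ]]
q [-0.47  0.49  0.38  1.9  -0.26  0.78 -0.05]
```

View pics/c9.png

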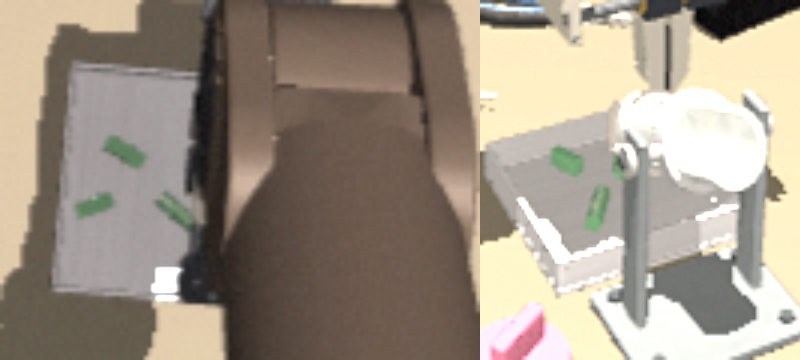

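All three blocks are in the tray (left crop 95,205; 125,150; 178,210). I'll lift quickly so the jar swings back freely.

Request:
move_arm:
  series:
    - {"x": 0,"y": -6.2,"z": 0,"rx": 0,"ry": 0,"rz": 0}
    - {"x": 0,"y": -6.2,"z": 0,"rx": 0,"ry": 0,"rz": 0}
    - {"x": 0,"y": -6.2,"z": 0,"rx": 0,"ry": 0,"rz": 0}
    - {"x": 0,"y": -3,"z": 0,"rx": 0,"ry": -0.04,"rz": 0.015}
    - {"x": 0,"y": 0,"z": 0,"rx": 0,"ry": 0,"rz": 0}

```text
clock: 13.9
position: [0.5607, 0.0567, 0.3412]
ee_rot: [-1.558, 0.045, -0.051]
force: [0.1, -0.5, -1.4]
width: 0.003
```

```bash
python3 - <<'E'
from h import *
s,R=st()
plan([(.545,-.21,.33,-.205,6),(.5367,-.211,.15,-.205,3)])
a=shot("scene","s10")[165:365,225:465];cv2.imwrite("pics/s10c.png",cv2.resize(a,None,fx=3,fy=3))
E
```

```text
t 13.9 pos [0.5607 0.0567 0.3412] w 0.003 F [ 0.1 -0.5 -1.4]
[[ 0.998  0.004  0.061]
 [-0.061  0.012  0.998]
 [ 0.003 -1.     0.012]]
q [-0.54  0.27  0.46  1.61 -0.14  1.29 -0.12]
{"x":0.01, "y":0.13, "z":-4.46, "rx":-0.012, "ry":0.024, "rz":0.003},
{"x":0.12, "y":0.19, "z":-4.45, "rx":0.000, "ry":0.024, "rz":0.000},
{"x":0.22, "y":0.19, "z":-4.45, "rx":0.000, "ry":0.024, "rz":0.000},
{"x":0.33, "y":0.19, "z":-4.44, "rx":0.000, "ry":0.024, "rz":0.000},
{"x":0.44, "y":0.19, "z":-4.43, "rx":0.000, "ry":0.024, "rz":0.000},
{"x":0.54, "y":0.19, "z":-4.42, "rx":0.000, "ry":0.024, "rz":0.000},
{"x":-0.26, "y":6.00, "z":-0.09, "rx":0.000, "ry":-0.000, "rz":0.000},
{"x":-0.26, "y":6.00, "z":-0.09, "rx":0.000, "ry":0.000, "rz":0.000},
{"x":-0.26, "y":6.00, "z":-0.09, "rx":0.000, "ry":0.000, "rz":0.000},
```

View pics/s10c.png

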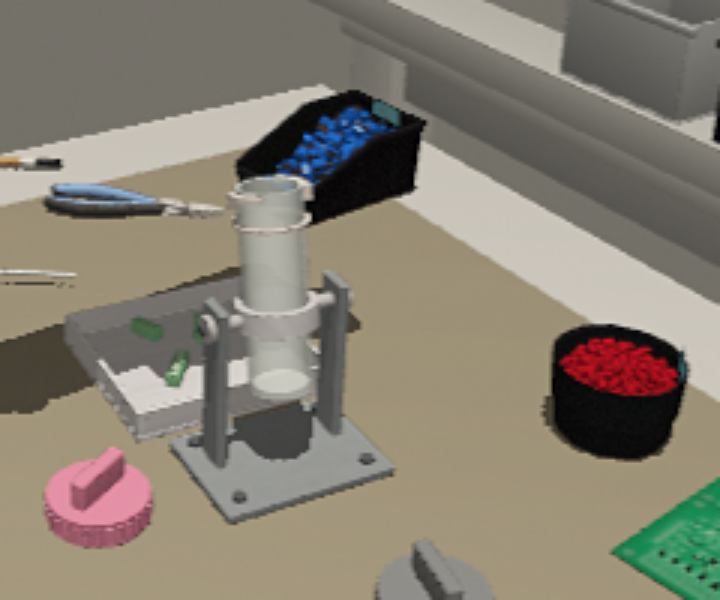

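The jar is empty and nearly upright again (crop 275,290). I'll go back above the cap.

Request:
move_arm:
  series:
    - {"x": 0,"y": 0.1,"z": -4.5,"rx": -0.012,"ry": 0.024,"rz": 0}
    - {"x": 0.1,"y": 0.2,"z": -4.5,"rx": 0,"ry": 0.024,"rz": 0}
    - {"x": 0.2,"y": 0.2,"z": -4.5,"rx": 0,"ry": 0.024,"rz": 0}
    - {"x": 0.3,"y": 0.2,"z": -4.5,"rx": 0,"ry": 0.024,"rz": 0}
    - {"x": 0.4,"y": 0.2,"z": -4.5,"rx": 0,"ry": 0.024,"rz": 0}
    - {"x": 0.5,"y": 0.2,"z": -4.0,"rx": 0,"ry": 0.024,"rz": 0}
    - {"x": -0.3,"y": 5.5,"z": 0,"rx": 0,"ry": 0,"rz": 0}
    - {"x": -0.3,"y": 5.5,"z": 0,"rx": 0,"ry": 0,"rz": 0}
    - {"x": -0.3,"y": 5.0,"z": 0,"rx": 0,"ry": 0,"rz": 0}
    - {"x": 0,"y": 0,"z": 0,"rx": 0,"ry": 0,"rz": 0}
  jaw: 5

```text
clock: 15.2
position: [0.5234, -0.2106, 0.1482]
ee_rot: [-1.563, 0.186, -0.154]
force: [-0.4, -0.9, 0.2]
width: 0.544
```

```bash
python3 - <<'E'
from h import *
s,R=st()
plan([(.5367,-.211,.06,-.205,4),(.5367,-.211,.043,-.205,2)])
E
```

```text
t 15.2 pos [ 0.5234 -0.2106  0.1482] w 0.544 F [-0.4 -0.9  0.2]
[[ 0.977 -0.02   0.214]
 [-0.214  0.003  0.977]
 [-0.02  -1.    -0.001]]
q [-0.09  0.48  0.53  1.85 -0.3   0.9   0.36]
{"x":0.37, "y":2.20, "z":0.07, "rx":0.001, "ry":-0.003, "rz":-0.020},
{"x":0.33, "y":2.21, "z":0.06, "rx":0.000, "ry":-0.003, "rz":0.000},
{"x":0.33, "y":2.21, "z":0.06, "rx":0.000, "ry":-0.003, "rz":0.000},
{"x":0.33, "y":2.21, "z":0.06, "rx":0.000, "ry":-0.003, "rz":0.000},
{"x":0.00, "y":0.85, "z":0.00, "rx":0.000, "ry":0.000, "rz":0.000},
{"x":0.00, "y":0.85, "z":0.00, "rx":0.000, "ry":0.000, "rz":0.000},
```

Request:
move_arm:
  series:
    - {"x": 0.4,"y": 2.2,"z": 0,"rx": 0,"ry": 0,"rz": -0.02}
    - {"x": 0.4,"y": 2.2,"z": 0,"rx": 0,"ry": 0,"rz": 0}
    - {"x": 0.4,"y": 2.2,"z": 0,"rx": 0,"ry": 0,"rz": 0}
    - {"x": 0.3,"y": 1.5,"z": 0,"rx": 0,"ry": 0,"rz": 0}
    - {"x": 0,"y": 0,"z": 0,"rx": 0,"ry": 0,"rz": 0}

```text
clock: 15.82
position: [0.5422, -0.215, 0.0711]
ee_rot: [-1.566, 0.166, -0.176]
force: [-0.1, 0.4, 0.2]
width: 0.542
```

```bash
python3 - <<'E'
from h import *
s,R=st()
plan([(.5367,-.211,.043,-.205,2)])
E
```

```text
t 15.82 pos [ 0.5422 -0.215   0.0711] w 0.542 F [-0.1  0.4  0.2]
[[ 0.976  0.006  0.216]
 [-0.216 -0.003  0.976]
 [ 0.007 -1.    -0.001]]
q [-0.04  0.6   0.46  1.89 -0.38  0.74  0.43]
{"x":-0.32, "y":1.40, "z":0.14, "rx":0.001, "ry":-0.006, "rz":0.007},
{"x":-0.31, "y":1.40, "z":0.14, "rx":0.000, "ry":-0.006, "rz":0.000},
```

Request:
move_arm:
  series:
    - {"x": -0.4,"y": 1.4,"z": 0.3,"rx": 0,"ry": 0,"rz": 0.007}
    - {"x": -0.3,"y": 1.2,"z": 0.1,"rx": 0,"ry": 0,"rz": 0}
    - {"x": 0,"y": 0,"z": 0,"rx": 0,"ry": 0,"rz": 0}

```text
clock: 16.2
position: [0.5367, -0.2094, 0.0451]
ee_rot: [-1.565, 0.17, -0.171]
force: [0.1, -0.7, -0.3]
width: 0.544
```

```bash
python3 - <<'E'
from h import *
s,R=st()
plan([(.5367,-.211,.0425,-.205,1)])
a=shot("scene","s11")[300:420,300:460];cv2.imwrite("pics/s11c.png",cv2.resize(a,None,fx=4,fy=4))
E
```

```text
t 16.2 pos [ 0.5367 -0.2094  0.0451] w 0.544 F [ 0.1 -0.7 -0.3]
[[ 0.977  0.001  0.216]
 [-0.216 -0.001  0.977]
 [ 0.001 -1.    -0.001]]
q [-0.03  0.63  0.44  1.92 -0.41  0.68  0.44]
{"x":0.04, "y":0.26, "z":-0.16, "rx":0.001, "ry":-0.012, "rz":0.001},
```

View pics/s11c.png

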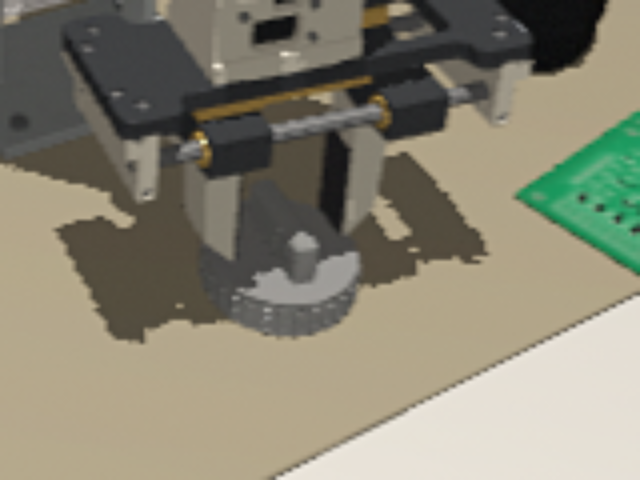

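The jaws straddle the bar (crop 285,235). I'll take the last few millimetres and grip.

Request:
move_arm:
  series:
    - {"x": 0,"y": 0.3,"z": -0.1,"rx": 0,"ry": 0,"rz": 0}
    - {"x": 0,"y": 0,"z": 0,"rx": 0,"ry": 0,"rz": 0}

```text
clock: 16.5
position: [0.5372, -0.2109, 0.0429]
ee_rot: [-1.566, 0.169, -0.173]
force: [-0.8, -0.5, -0.5]
width: 0.547
```

Request:
move_arm:
  series:
    - {"x": 0,"y": 0,"z": 0,"rx": 0,"ry": 0,"rz": 0}
    - {"x": 0,"y": 0,"z": 0,"rx": 0,"ry": 0,"rz": 0}
    - {"x": 0,"y": 0,"z": 0,"rx": 0,"ry": 0,"rz": 0}
    - {"x": 0,"y": 0,"z": 0,"rx": 0,"ry": 0,"rz": 0}
  jaw: 0
  newtons: 35

```text
clock: 17.0
position: [0.5375, -0.2111, 0.0433]
ee_rot: [-1.566, 0.168, -0.174]
force: [0.6, 0.4, 0.5]
width: 0.162
```

```bash
python3 - <<'E'
from h import *
s,R=st()
plan([(.5367,-.211,.10,-.205,2),(.540,-.15,.22,-.205,3),(.543,-.027,.275,-.205,4)])
E
```

```text
t 17.0 pos [ 0.5375 -0.2111  0.0433] w 0.162 F [0.6 0.4 0.5]
[[ 0.976  0.003  0.216]
 [-0.216 -0.002  0.976]
 [ 0.004 -1.    -0.001]]
q [-0.02  0.63  0.44  1.92 -0.41  0.68  0.45]
{"x":-0.03, "y":-2.83, "z":-0.01, "rx":0.002, "ry":-0.006, "rz":0.004},
{"x":-0.04, "y":-2.83, "z":-0.00, "rx":0.000, "ry":-0.006, "rz":0.000},
{"x":-0.31, "y":-4.00, "z":2.01, "rx":0.000, "ry":0.000, "rz":0.000},
{"x":-0.31, "y":-4.00, "z":2.01, "rx":0.000, "ry":0.000, "rz":0.000},
{"x":-0.31, "y":-4.00, "z":2.01, "rx":0.000, "ry":0.000, "rz":0.000},
{"x":-0.55, "y":-1.38, "z":3.03, "rx":0.000, "ry":0.000, "rz":0.000},
{"x":-0.55, "y":-1.37, "z":3.03, "rx":0.000, "ry":0.000, "rz":0.000},
{"x":-0.55, "y":-1.38, "z":3.03, "rx":0.000, "ry":0.000, "rz":0.000},
{"x":-0.55, "y":-1.37, "z":3.03, "rx":0.000, "ry":0.000, "rz":0.000},
```

Request:
move_arm:
  series:
    - {"x": 0,"y": 0,"z": 0,"rx": 0,"ry": 0,"rz": 0}
    - {"x": 0,"y": 0,"z": 0,"rx": 0,"ry": 0,"rz": 0}
    - {"x": 0,"y": -1.5,"z": 0,"rx": 0,"ry": 0,"rz": 0}
    - {"x": 0,"y": -3,"z": 0,"rx": 0,"ry": 0,"rz": 0}

```text
clock: 17.5
position: [0.5359, -0.2105, 0.0884]
ee_rot: [-1.565, 0.171, -0.171]
force: [0.2, 0.1, -0.0]
width: 0.129
```

```bash
python3 - <<'E'
from h import *
s,R=st()
plan([(.540,-.15,.22,-.205,4),(.543,-.027,.285,-.205,4)])
E
```

```text
t 17.5 pos [ 0.5359 -0.2105  0.0884] w 0.129 F [ 0.2  0.1 -0. ]
[[ 0.976 -0.001  0.216]
 [-0.216 -0.001  0.976]
 [-0.    -1.    -0.001]]
q [-0.06  0.57  0.48  1.89 -0.36  0.77  0.41]
{"x":-0.23, "y":-3.29, "z":1.49, "rx":0.001, "ry":-0.003, "rz":-0.000},
{"x":-0.22, "y":-3.29, "z":1.50, "rx":0.000, "ry":-0.003, "rz":0.000},
{"x":-0.22, "y":-3.29, "z":1.50, "rx":0.000, "ry":-0.003, "rz":0.000},
{"x":-0.21, "y":-3.29, "z":1.50, "rx":0.000, "ry":-0.003, "rz":0.000},
{"x":-0.55, "y":-1.62, "z":3.03, "rx":0.000, "ry":0.000, "rz":0.000},
{"x":-0.55, "y":-1.62, "z":3.03, "rx":0.000, "ry":0.000, "rz":0.000},
{"x":-0.55, "y":-1.63, "z":3.03, "rx":0.000, "ry":0.000, "rz":0.000},
{"x":-0.55, "y":-1.62, "z":3.03, "rx":0.000, "ry":0.000, "rz":0.000},
```

Request:
move_arm:
  series:
    - {"x": -0.1,"y": -4.5,"z": 0.7,"rx": 0,"ry": 0,"rz": 0}
    - {"x": -0.2,"y": -5,"z": 1.5,"rx": 0,"ry": 0,"rz": 0}
    - {"x": -0.2,"y": -5,"z": 1.5,"rx": 0,"ry": 0,"rz": 0}
    - {"x": -0.2,"y": -5,"z": 1.5,"rx": 0,"ry": 0,"rz": 0}
    - {"x": -0.6,"y": 0,"z": 3.5,"rx": 0,"ry": 0,"rz": 0}
    - {"x": -0.6,"y": 0,"z": 4,"rx": 0,"ry": 0,"rz": 0}
    - {"x": -0.6,"y": 0,"z": 4,"rx": 0,"ry": 0,"rz": 0}
    - {"x": 0,"y": 0,"z": 0,"rx": 0,"ry": 0,"rz": 0}

```text
clock: 18.5
position: [0.5475, -0.0393, 0.3004]
ee_rot: [-1.564, 0.168, -0.183]
force: [-0.3, -0.3, -0.1]
width: 0.128
```

```bash
python3 - <<'E'
from h import *
s,R=st()
plan([(.5435,-.026,.26,-.205,2)])
E
```

```text
t 18.5 pos [ 0.5475 -0.0393  0.3004] w 0.128 F [-0.3 -0.3 -0.1]
[[ 0.975  0.01   0.221]
 [-0.221 -0.001  0.975]
 [ 0.01  -1.     0.001]]
q [-0.46  0.28  0.57  1.72 -0.16  1.18 -0.08]
{"x":-0.36, "y":2.02, "z":0.60, "rx":-0.001, "ry":-0.009, "rz":0.010},
{"x":-0.34, "y":2.02, "z":0.61, "rx":0.000, "ry":-0.009, "rz":0.000},
```

Request:
move_arm:
  series:
    - {"x": -0.4,"y": 1.8,"z": 0.7,"rx": 0,"ry": -0.009,"rz": 0.01}
    - {"x": -0.3,"y": 1.8,"z": 0.6,"rx": 0,"ry": -0.009,"rz": 0}
    - {"x": 0,"y": 0,"z": 0,"rx": 0,"ry": 0,"rz": 0}

```text
clock: 18.88
position: [0.5423, -0.0266, 0.2627]
ee_rot: [-1.564, 0.164, -0.161]
force: [0.6, 0.3, 0.7]
width: 0.131
```

```bash
python3 - <<'E'
from h import *
s,R=st()
plan([(.5435,-.0263,.255,-.205,1)])
a=shot("scene","s12")[165:345,235:435];cv2.imwrite("pics/s12c.png",cv2.resize(a,None,fx=3.2,fy=3.2))
E
```

```text
t 18.88 pos [ 0.5423 -0.0266  0.2627] w 0.131 F [0.6 0.3 0.7]
[[ 0.979 -0.001  0.206]
 [-0.206  0.     0.979]
 [-0.001 -1.     0.   ]]
q [-0.47  0.3   0.55  1.78 -0.18  1.11 -0.07]
{"x":0.11, "y":0.77, "z":0.05, "rx":-0.000, "ry":-0.002, "rz":-0.001},
```

View pics/s12c.png

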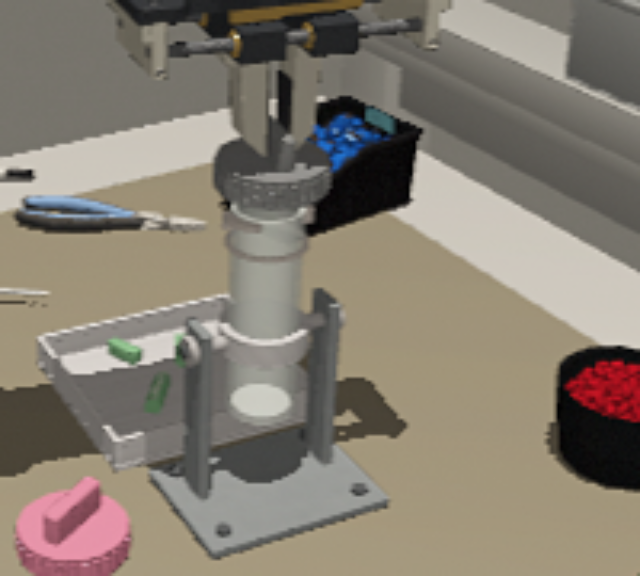

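The cap is level and centred over the mouth (cap at crop 273,180; jar axis at 267). I'll lower it gently.

Request:
move_arm:
  series:
    - {"x": 0.1,"y": 1.0,"z": 0,"rx": 0,"ry": 0,"rz": 0}
    - {"x": 0,"y": 0.8,"z": 0,"rx": 0,"ry": 0,"rz": 0}
    - {"x": 0,"y": 0.5,"z": 0,"rx": 0,"ry": 0,"rz": 0}
    - {"x": 0,"y": 0.2,"z": 0,"rx": 0,"ry": 0,"rz": 0}

```text
clock: 19.42
position: [0.544, -0.0284, 0.2375]
ee_rot: [-1.564, 0.165, -0.165]
force: [-0.5, 1.3, -0.1]
width: 0.13
```

```bash
python3 - <<'E'
from h import *
s,R=st();print(s["ft_torque"])
E
```

```text
t 19.43 pos [ 0.544  -0.0284  0.2375] w 0.13 F [-0.5  1.3 -0.1]
[[ 0.978  0.     0.208]
 [-0.208  0.001  0.978]
 [ 0.    -1.     0.001]]
q [-0.46  0.33  0.54  1.81 -0.2   1.05 -0.05]
[0.18831354 0.20448084 0.00876384]
```

Request:
move_arm:
  series:
    - {"x": 0,"y": 0.25,"z": 0.1,"rx": 0,"ry": 0,"rz": 0}
    - {"x": 0,"y": 0.15,"z": 0,"rx": 0,"ry": 0,"rz": 0}

```text
clock: 19.68
position: [0.5441, -0.0276, 0.2334]
ee_rot: [-1.564, 0.165, -0.165]
force: [-1.4, -0.0, 0.4]
width: 0.128
```

```bash
python3 - <<'E'
from h import *
s,R=st();print(s["ft_torque"])
E
```

```text
t 19.68 pos [ 0.5441 -0.0276  0.2334] w 0.128 F [-1.4 -0.   0.4]
[[ 0.978  0.     0.209]
 [-0.209  0.     0.978]
 [ 0.    -1.     0.   ]]
q [-0.46  0.34  0.54  1.82 -0.2   1.04 -0.05]
[0.02246173 0.32728645 0.01185231]
```

Request:
move_arm:
  series:
    - {"x": 0,"y": 0.12,"z": 0,"rx": 0,"ry": 0,"rz": 0}
    - {"x": 0,"y": 0.05,"z": 0,"rx": 0,"ry": 0,"rz": 0}

```text
clock: 19.92
position: [0.5443, -0.0277, 0.2333]
ee_rot: [-1.563, 0.164, -0.166]
force: [-4.5, 1.1, 3.6]
width: 0.125
```

```bash
python3 - <<'E'
from h import *
s,R=st();print(s["ft_torque"])
a=shot("scene","s13")[165:345,235:435];cv2.imwrite("pics/s13c.png",cv2.resize(a,None,fx=3.2,fy=3.2))
E
```

```text
t 19.93 pos [ 0.5443 -0.0277  0.2333] w 0.125 F [-4.5  1.1  3.6]
[[ 0.978  0.001  0.209]
 [-0.209  0.001  0.978]
 [ 0.001 -1.     0.002]]
q [-0.45  0.34  0.54  1.82 -0.2   1.04 -0.05]
[ 0.08851988  0.81919668 -0.01203693]
```

View pics/s13c.png

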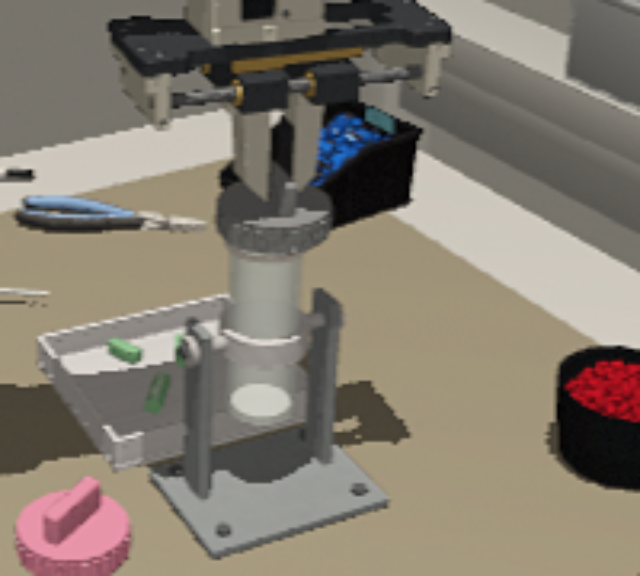

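The cap is seated on the rim at the predicted height, with light contact. I'll turn it clockwise.

Request:
move_arm:
  series:
    - {"x": -0.05,"y": -0.03,"z": 0,"rx": 0,"ry": 0.13,"rz": 0}
    - {"x": 0,"y": 0,"z": 0,"rx": 0,"ry": 0.13,"rz": 0}
    - {"x": 0,"y": 0,"z": 0,"rx": 0,"ry": 0.13,"rz": 0}
    - {"x": 0,"y": 0,"z": 0,"rx": 0,"ry": 0.13,"rz": 0}
    - {"x": 0,"y": 0,"z": 0,"rx": 0,"ry": 0.13,"rz": 0}

```text
clock: 20.6
position: [0.5447, -0.0287, 0.2343]
ee_rot: [-1.457, 0.684, -0.69]
force: [-1.4, 0.2, -0.7]
width: 0.128
```

```bash
python3 - <<'E'
from h import *
s,R=st();print(s["ft_torque"],"yaw",np.arctan2(R[1,0],R[0,0]))
plan([(.5438,-.0275,.2333,-1.45,5)])
E
```

```text
t 20.6 pos [ 0.5447 -0.0287  0.2343] w 0.128 F [-1.4  0.2 -0.7]
[[ 0.637  0.004  0.771]
 [-0.771  0.     0.637]
 [ 0.002 -1.     0.004]]
q [-0.57  0.36  0.7   1.83 -0.26  1.05 -0.65]
[-0.10187072  0.45519822 -0.00504748] yaw -0.8805443658473436
{"x":-0.03, "y":0.02, "z":0.00, "rx":-0.004, "ry":0.114, "rz":0.002},
{"x":-0.03, "y":0.02, "z":-0.00, "rx":0.000, "ry":0.114, "rz":0.000},
{"x":-0.03, "y":0.02, "z":-0.01, "rx":0.000, "ry":0.114, "rz":0.000},
{"x":-0.03, "y":0.02, "z":-0.01, "rx":0.000, "ry":0.114, "rz":0.000},
{"x":-0.03, "y":0.02, "z":-0.01, "rx":0.000, "ry":0.114, "rz":0.000},
```

Request:
move_arm:
  series:
    - {"x": -0.05,"y": 0.02,"z": 0,"rx": 0,"ry": 0.12,"rz": 0}
    - {"x": -0.05,"y": 0.02,"z": 0,"rx": 0,"ry": 0.12,"rz": 0}
    - {"x": 0,"y": 0.02,"z": 0,"rx": 0,"ry": 0.12,"rz": 0}
    - {"x": 0,"y": 0,"z": 0,"rx": 0,"ry": 0.12,"rz": 0}
    - {"x": 0,"y": 0,"z": 0,"rx": 0,"ry": 0.12,"rz": 0}

```text
clock: 21.22
position: [0.5454, -0.0286, 0.2342]
ee_rot: [-1.237, 1.152, -1.162]
force: [-0.6, 0.6, -0.1]
width: 0.127
```

```bash
python3 - <<'E'
from h import *
s,R=st();print(s["ft_torque"],"yaw",np.arctan2(R[1,0],R[0,0]))
E
```

```text
t 21.23 pos [ 0.5454 -0.0286  0.2342] w 0.127 F [-0.6  0.6 -0.1]
[[ 0.07   0.008  0.998]
 [-0.998 -0.001  0.07 ]
 [ 0.001 -1.     0.008]]
q [-0.67  0.39  0.86  1.84 -0.34  1.06 -1.18]
[-0.09402733  0.37595014  0.05771383] yaw -1.50103538241184
```

Request:
move_arm:
  series:
    - {"x": 0,"y": 0,"z": 0,"rx": -0.004,"ry": 0.06,"rz": 0}
    - {"x": 0,"y": 0,"z": 0,"rx": 0,"ry": 0.06,"rz": 0}

```text
clock: 21.48
position: [0.5458, -0.0288, 0.2344]
ee_rot: [-1.181, 1.245, -1.253]
force: [-1.1, -1.1, -0.9]
width: 0.129
```

```bash
python3 - <<'E'
from h import *
s,R=st();print(s["ft_torque"],"yaw",np.arctan2(R[1,0],R[0,0]))
E
```

```text
t 21.48 pos [ 0.5458 -0.0288  0.2344] w 0.129 F [-1.1 -1.1 -0.9]
[[-0.055  0.004  0.998]
 [-0.998 -0.002 -0.055]
 [ 0.002 -1.     0.005]]
q [-0.69  0.4   0.89  1.83 -0.36  1.07 -1.29]
[-0.09215371  0.40442145 -0.0265983 ] yaw -1.625884877372351
```

Request:
move_arm:
  series:
    - {"x": 0,"y": 0,"z": 0,"rx": 0,"ry": 0.05,"rz": 0}
    - {"x": 0,"y": 0,"z": 0,"rx": 0,"ry": 0.05,"rz": 0}

```text
clock: 21.72
position: [0.5456, -0.0295, 0.2343]
ee_rot: [-1.129, 1.32, -1.329]
force: [-2.1, -3.2, -0.6]
width: 0.129
```

```bash
python3 - <<'E'
from h import *
s,R=st();print(s["ft_torque"],"yaw",np.arctan2(R[1,0],R[0,0]))
E
```

```text
t 21.73 pos [ 0.5456 -0.0295  0.2343] w 0.129 F [-2.1 -3.2 -0.6]
[[-0.158  0.004  0.987]
 [-0.987 -0.003 -0.158]
 [ 0.002 -1.     0.005]]
q [-0.71  0.41  0.92  1.84 -0.37  1.07 -1.38]
[-0.62286698  0.69257726  0.15928439] yaw -1.7295416458840376
```

Request:
move_arm:
  series:
    - {"x": 0,"y": 0,"z": 0,"rx": 0,"ry": 0.06,"rz": 0}
    - {"x": 0,"y": 0,"z": 0,"rx": 0,"ry": 0.06,"rz": 0}

```text
clock: 21.98
position: [0.5446, -0.0313, 0.2341]
ee_rot: [-1.063, 1.41, -1.421]
force: [-2.5, -2.7, 0.7]
width: 0.127
```

```bash
python3 - <<'E'
from h import *
s,R=st();print(s["ft_torque"],"yaw",np.arctan2(R[1,0],R[0,0]))
a=shot("scene","s14")[195:265,275:365];cv2.imwrite("pics/s14c.png",cv2.resize(a,None,fx=8,fy=8,interpolation=cv2.INTER_CUBIC))
E
```

```text
t 21.98 pos [ 0.5446 -0.0313  0.2341] w 0.127 F [-2.5 -2.7  0.7]
[[-0.28   0.003  0.96 ]
 [-0.96  -0.006 -0.28 ]
 [ 0.005 -1.     0.004]]
q [-0.73  0.42  0.96  1.84 -0.39  1.08 -1.48]
[-0.65083032  0.89036801  0.2070831 ] yaw -1.854261904751939
```

View pics/s14c.png

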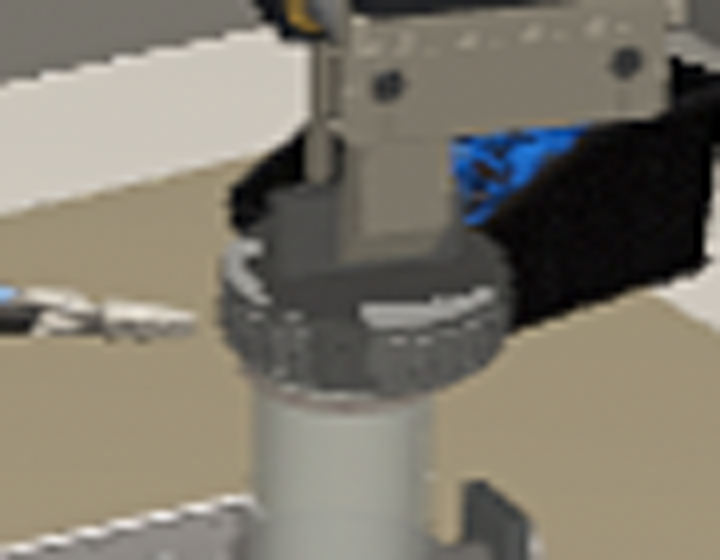

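The wrist is 0.2 rad past where I expected the stop, with 0.2 N m of torque. Either the bar is slipping in the pads or home differs from my estimate, so I'll release, back off and look.

Request:
move_arm:
  series:
    - {"x": 0,"y": 0,"z": 0,"rx": 0,"ry": -0.03,"rz": 0}
    - {"x": 0,"y": 0,"z": 0,"rx": 0,"ry": 0,"rz": 0}
    - {"x": 0,"y": 0,"z": 0,"rx": 0,"ry": 0,"rz": 0}
    - {"x": 0,"y": 0,"z": 0,"rx": 0,"ry": 0,"rz": 0}
    - {"x": 0,"y": -2,"z": 0,"rx": 0,"ry": 0,"rz": 0}
    - {"x": 0,"y": -4,"z": 0,"rx": 0,"ry": 0,"rz": 0}
    - {"x": 2,"y": -3,"z": 0,"rx": 0,"ry": 0,"rz": 0}
    - {"x": 5,"y": 0,"z": 0,"rx": 0,"ry": 0,"rz": 0}
    - {"x": 5,"y": 0,"z": 0,"rx": 0,"ry": 0,"rz": 0}
    - {"x": 5,"y": 0,"z": 0,"rx": 0,"ry": 0,"rz": 0}
  jaw: 5

```text
clock: 23.28
position: [0.5052, -0.1942, 0.3282]
ee_rot: [-1.085, 1.375, -1.389]
force: [-0.1, -0.1, -0.5]
width: 0.545
```

```bash
python3 - <<'E'
from h import *
s,R=st();print("yaw",np.arctan2(R[1,0],R[0,0]))
a=shot("scene","s15")[195:345,235:370];cv2.imwrite("pics/s15c.png",cv2.resize(a,None,fx=4,fy=4,interpolation=cv2.INTER_CUBIC))
a=shot("top","t15")[185:265,255:385];cv2.imwrite("pics/t15c.png",cv2.resize(a,None,fx=6,fy=6,interpolation=cv2.INTER_CUBIC))
E
```

```text
t 23.27 pos [ 0.5052 -0.1942  0.3282] w 0.545 F [-0.1 -0.1 -0.5]
[[-0.236  0.007  0.972]
 [-0.972 -0.005 -0.236]
 [ 0.004 -1.     0.008]]
q [-0.49  0.32  1.03  1.71 -0.29  1.26 -1.21]
yaw -1.8088929370717481
```

View pics/s15c.png

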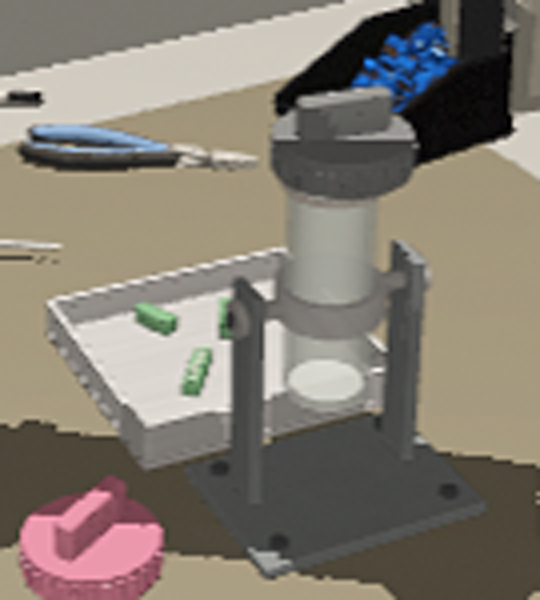

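View pics/t15c.png

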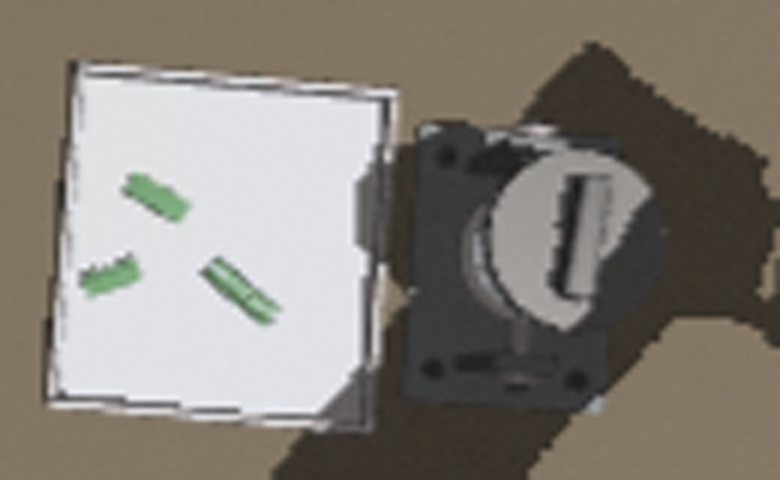

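```bash
python3 - <<'E'
from h import *
for f in("t0","top0","t15"):
    im=cv2.imread(f"pics/{f}.png")
    if im is None: continue
    g=cv2.cvtColor(im,cv2.COLOR_BGR2GRAY).astype(float)
    L=[];D=[]
    for r in range(216,234):
        row=g[r,343:358]
        # strongest dark->bright (bar lit top left edge) & bright->dark (base left edge)
        d=np.diff(row); 
        i=int(np.argmax(d)); w=np.clip(d[max(0,i-1):i+2],0,None); L.append(343+.5+(w*np.arange(max(0,i-1),max(0,i-1)+len(w))).sum()/w.sum())
        i=int(np.argmin(d)); w=np.clip(-d[max(0,i-1):i+2],0,None); D.append(343+.5+(w*np.arange(max(0,i-1),max(0,i-1)+len(w))).sum()/w.sum())
    rr=np.arange(216,234)
    for n,A,z in(("top-left edge",L,.230),("base-left edge",D,.209)):
        A=np.array(A);print(f,n,A.round(1))
        k=np.polyfit(rr,A,1);k=np.polyfit(rr[np.abs(A-np.polyval(k,rr))<.6],A[np.abs(A-np.polyval(k,rr))<.6],1)
        a=onz("top",(np.polyval(k,233),233),z);b=onz("top",(np.polyval(k,216),216),z);print(a.round(4),b.round(4),"yaw",np.arctan2(*(b-a)[1::-1]))
def zoom(f,c,o):
    a=cv2.imread(f"pics/{f}.png")[c[0]:c[1],c[2]:c[3]];return cv2.resize(a,None,fx=6,fy=6,interpolation=cv2.INTER_CUBIC)
cv2.imwrite("pics/cmp.png",np.hstack([zoom("scene0",(210,275,290,355),0),zoom("s15",(210,275,290,355),0)]))
E
```

```text
top0 top-left edge [348.4 348.5 348.5 348.6 348.6 348.6 348.7 348.7 348.8 348.9 348.9 348.9
 348.9 348.9 348.9 348.9 349.  349. ]
[ 0.5234 -0.0219  0.23  ] [ 0.5622 -0.0213  0.23  ] yaw 0.01540011687495817
top0 base-left edge [345.9 346.  346.  346.  345.9 346.  346.  346.  345.9 346.  346.  346.
 345.9 345.9 346.  345.9 345.9 345.9]
[ 0.5241 -0.0186  0.209 ] [ 0.5638 -0.0194  0.209 ] yaw -0.018035757505325756
t15 top-left edge [351.9 351.8 351.6 351.4 351.2 351.  350.9 350.8 350.6 350.3 350.2 350.
 349.9 349.7 349.4 349.3 349.1 348.9]
[ 0.5234 -0.0216  0.23  ] [ 0.5622 -0.0292  0.23  ] yaw -0.19410667469668194
t15 base-left edge [348.9 347.9 347.9 347.9 347.9 347.9 346.9 347.9 348.  348.  347.  347.
 346.9 347.  346.  345.9 345.9 346.9]
[ 0.5241 -0.0189  0.209 ] [ 0.5638 -0.0254  0.209 ] yaw -0.16385284098878905[ WARN:0@0.334] global loadsave.cpp:275 findDecoder imread_('pics/t0.png'): can't open/read file: check file path/integrity
```

View pics/cmp.png

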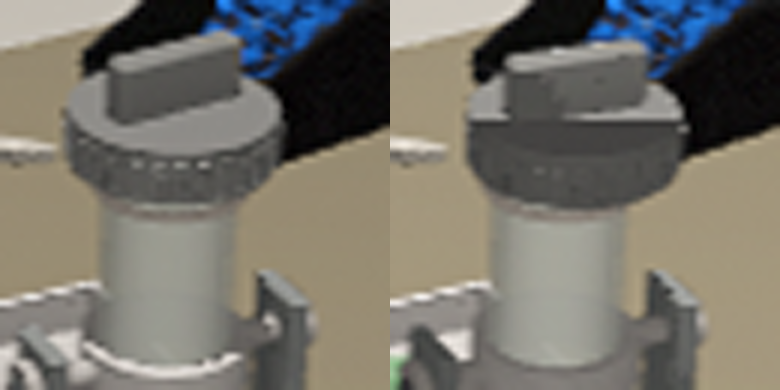

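The comparison shows the cap on the jar but 3–4 mm off-centre towards -y. Its bar is at yaw -0.19, which is past parallel: it pivoted on one lug. I'll regrip, turn back a little, recentre and turn home again.

```bash
python3 - <<'E'
from h import *
s,R=st()
plan([(.5446,-.031,.31,-1.76,5),(.5446,-.031,.26,-1.76,3)])
E
```

```text
t 23.38 pos [ 0.5028 -0.1995  0.3289] w 0.543 F [ 0.6 -0.3  0.1]
[[-0.246  0.007  0.969]
 [-0.969 -0.008 -0.246]
 [ 0.006 -1.     0.009]]
q [-0.49  0.32  1.03  1.71 -0.29  1.26 -1.21]
{"x":-3.47, "y":0.36, "z":-0.02, "rx":-0.009, "ry":-0.012, "rz":0.006},
{"x":-3.47, "y":0.38, "z":0.02, "rx":0.000, "ry":-0.012, "rz":0.000},
{"x":-3.47, "y":0.38, "z":0.06, "rx":0.000, "ry":-0.012, "rz":0.000},
{"x":-3.47, "y":0.38, "z":0.10, "rx":0.000, "ry":-0.012, "rz":0.000},
{"x":-3.47, "y":0.38, "z":0.15, "rx":0.000, "ry":-0.012, "rz":0.000},
{"x":0.00, "y":1.67, "z":0.00, "rx":0.000, "ry":0.000, "rz":0.000},
{"x":0.00, "y":1.67, "z":0.00, "rx":0.000, "ry":0.000, "rz":0.000},
{"x":0.00, "y":1.67, "z":0.00, "rx":0.000, "ry":0.000, "rz":0.000},
```

Request:
move_arm:
  series:
    - {"x": -3.5,"y": 0.4,"z": 0,"rx": -0.009,"ry": -0.012,"rz": 0.006}
    - {"x": -3.5,"y": 0.4,"z": 0,"rx": 0,"ry": -0.012,"rz": 0}
    - {"x": -3.5,"y": 0.4,"z": 0.1,"rx": 0,"ry": -0.012,"rz": 0}
    - {"x": -3.5,"y": 0.4,"z": 0.1,"rx": 0,"ry": -0.012,"rz": 0}
    - {"x": -3.0,"y": 0.4,"z": 0.1,"rx": 0,"ry": -0.012,"rz": 0}
    - {"x": 0,"y": 1.5,"z": 0,"rx": 0,"ry": 0,"rz": 0}
    - {"x": 0,"y": 0,"z": 0,"rx": 0,"ry": 0,"rz": 0}

```text
clock: 24.25
position: [0.5451, -0.0297, 0.2929]
ee_rot: [-1.112, 1.347, -1.347]
force: [0.4, 0.1, 0.7]
width: 0.546
```

```bash
python3 - <<'E'
from h import *
s,R=st()
plan([(.5446,-.031,.245,-1.76,3)])
E
```

```text
t 24.25 pos [ 0.5451 -0.0297  0.2929] w 0.546 F [0.4 0.1 0.7]
[[-0.189  0.001  0.982]
 [-0.982  0.001 -0.189]
 [-0.001 -1.     0.001]]
q [-0.75  0.36  0.98  1.75 -0.32  1.2  -1.45]
{"x":0.05, "y":1.60, "z":-0.01, "rx":-0.001, "ry":-0.000, "rz":-0.001},
{"x":0.05, "y":1.60, "z":-0.01, "rx":0.000, "ry":-0.000, "rz":0.000},
{"x":0.05, "y":1.60, "z":-0.01, "rx":0.000, "ry":-0.000, "rz":0.000},
```

Request:
move_arm:
  series:
    - {"x": 0.1,"y": 2.0,"z": 0,"rx": 0,"ry": 0,"rz": 0}
    - {"x": 0,"y": 1.8,"z": 0,"rx": 0,"ry": 0,"rz": 0}
    - {"x": 0,"y": 1.2,"z": 0,"rx": 0,"ry": 0,"rz": 0}
    - {"x": 0,"y": 0.3,"z": 0,"rx": 0,"ry": 0,"rz": 0}
    - {"x": 0,"y": 0,"z": 0,"rx": 0,"ry": 0,"rz": 0}

```text
clock: 24.88
position: [0.5453, -0.034, 0.2393]
ee_rot: [-1.108, 1.349, -1.352]
force: [-0.1, -0.2, 0.5]
width: 0.546
```

```bash
python3 - <<'E'
from h import *
s,R=st()
plan([(.5446,-.031,.2325,-1.76,1)])
E
```

```text
t 24.88 pos [ 0.5453 -0.034   0.2393] w 0.546 F [-0.1 -0.2  0.5]
[[-0.194  0.003  0.981]
 [-0.981  0.    -0.194]
 [-0.001 -1.     0.003]]
q [-0.71  0.41  0.94  1.83 -0.38  1.09 -1.4 ]
{"x":-0.28, "y":0.68, "z":-0.13, "rx":-0.003, "ry":-0.006, "rz":-0.001},
```

Request:
move_arm:
  series:
    - {"x": -0.3,"y": 0.6,"z": -0.1,"rx": 0,"ry": 0,"rz": 0}
    - {"x": 0,"y": 0,"z": 0,"rx": 0,"ry": 0,"rz": 0}

```text
clock: 25.12
position: [0.5453, -0.0306, 0.2335]
ee_rot: [-1.107, 1.349, -1.352]
force: [0.1, 0.0, 0.1]
width: 0.547
```

Request:
move_arm:
  series:
    - {"x": 0,"y": 0,"z": 0,"rx": 0,"ry": 0,"rz": 0}
    - {"x": 0,"y": 0,"z": 0,"rx": 0,"ry": 0,"rz": 0}
    - {"x": 0,"y": 0,"z": 0,"rx": 0,"ry": 0,"rz": 0}
    - {"x": 0,"y": 0,"z": 0,"rx": 0,"ry": 0,"rz": 0}
    - {"x": 0,"y": 0,"z": 0,"rx": 0,"ry": 0,"rz": 0}
  jaw: 0
  newtons: 35

```text
clock: 25.75
position: [0.5456, -0.0308, 0.2341]
ee_rot: [-1.106, 1.348, -1.353]
force: [-0.3, 0.3, -0.1]
width: 0.127
```

```bash
python3 - <<'E'
from h import *
s,R=st();print(s["ft_torque"],"yaw",np.arctan2(R[1,0],R[0,0]))
plan([(.5438,-.0265,.2325,-1.5,3)])
E
```

```text
t 25.75 pos [ 0.5456 -0.0308  0.2341] w 0.127 F [-0.3  0.3 -0.1]
[[-0.193  0.005  0.981]
 [-0.981  0.001 -0.193]
 [-0.002 -1.     0.005]]
q [-0.71  0.42  0.94  1.84 -0.38  1.08 -1.4 ]
[-0.12607458  0.24071887 -0.00389968] yaw -1.7653283769511876
{"x":-0.13, "y":0.05, "z":-0.09, "rx":-0.005, "ry":-0.088, "rz":-0.001},
{"x":-0.14, "y":0.05, "z":-0.07, "rx":0.000, "ry":-0.088, "rz":0.000},
{"x":-0.14, "y":0.05, "z":-0.06, "rx":0.000, "ry":-0.088, "rz":0.000},
```

Request:
move_arm:
  series:
    - {"x": -0.05,"y": 0,"z": -0.05,"rx": 0,"ry": -0.09,"rz": 0}
    - {"x": -0.15,"y": 0,"z": -0.05,"rx": 0,"ry": -0.09,"rz": 0}
    - {"x": -0.2,"y": 0,"z": -0.05,"rx": 0,"ry": -0.09,"rz": 0}
    - {"x": 0,"y": 0,"z": 0,"rx": 0,"ry": 0,"rz": 0}

```text
clock: 26.25
position: [0.5446, -0.0267, 0.2341]
ee_rot: [-1.243, 1.144, -1.151]
force: [-0.3, 0.4, -0.2]
width: 0.126
```

```bash
python3 - <<'E'
from h import *
s,R=st();print(s["ft_torque"],"yaw",np.arctan2(R[1,0],R[0,0]))
plan([(.5438,-.0265,.2335,-1.5,1)])
E
```

```text
t 26.25 pos [ 0.5446 -0.0267  0.2341] w 0.126 F [-0.3  0.4 -0.2]
[[ 0.082  0.006  0.997]
 [-0.997  0.     0.082]
 [ 0.    -1.     0.006]]
q [-0.68  0.39  0.86  1.84 -0.34  1.06 -1.17]
[-0.01617313  0.18494865 -0.01099528] yaw -1.4885133936977624
{"x":-0.03, "y":0.06, "z":-0.08, "rx":-0.006, "ry":0.011, "rz":0.000},
```

Centred with no side force. I'll turn clockwise in small corrected steps.

Request:
move_arm:
  series:
    - {"x": 0,"y": 0,"z": -0.05,"rx": -0.006,"ry": 0.06,"rz": 0}
    - {"x": -0.02,"y": 0,"z": 0,"rx": 0,"ry": 0.05,"rz": 0}

```text
clock: 26.5
position: [0.5441, -0.0268, 0.2342]
ee_rot: [-1.192, 1.236, -1.235]
force: [-0.2, 0.4, -0.2]
width: 0.128
```

```bash
python3 - <<'E'
from h import *
s,R=st();print(s["ft_torque"],"yaw",np.arctan2(R[1,0],R[0,0]))
plan([(.5438,-.0265,.2335,-1.6,1)])
E
```

```text
t 26.5 pos [ 0.5441 -0.0268  0.2342] w 0.128 F [-0.2  0.4 -0.2]
[[-0.036 -0.     0.999]
 [-0.999  0.    -0.036]
 [-0.    -1.    -0.   ]]
q [-0.69  0.4   0.89  1.83 -0.36  1.07 -1.27]
[ 0.00622614  0.08013854 -0.00915791] yaw -1.6064664140744294
{"x":-0.02, "y":0.07, "z":-0.03, "rx":0.000, "ry":-0.006, "rz":-0.000},
```

Request:
move_arm:
  series:
    - {"x": -0.02,"y": 0,"z": 0,"rx": 0,"ry": 0.04,"rz": 0}

```text
clock: 26.62
position: [0.5441, -0.0266, 0.2342]
ee_rot: [-1.171, 1.268, -1.267]
force: [-0.9, -1.0, 0.2]
width: 0.128
```

```bash
python3 - <<'E'
from h import *
s,R=st();print(s["ft_torque"],"yaw",np.arctan2(R[1,0],R[0,0]))
E
```

```text
t 26.62 pos [ 0.5441 -0.0266  0.2342] w 0.128 F [-0.9 -1.   0.2]
[[-0.079 -0.     0.997]
 [-0.997  0.    -0.079]
 [-0.    -1.    -0.   ]]
q [-0.7   0.41  0.9   1.83 -0.36  1.08 -1.31]
[-0.17044654  0.21803289 -0.04814156] yaw -1.6500659966541191
```

Request:
move_arm:
  series:
    - {"x": -0.03,"y": 0,"z": 0,"rx": 0,"ry": 0.03,"rz": 0}
    - {"x": 0,"y": 0,"z": 0,"rx": 0,"ry": 0,"rz": 0}

```text
clock: 26.88
position: [0.544, -0.027, 0.2342]
ee_rot: [-1.155, 1.292, -1.292]
force: [-0.6, -0.4, -0.5]
width: 0.129
```

```bash
python3 - <<'E'
from h import *
s,R=st();print(s["ft_torque"],"yaw",np.arctan2(R[1,0],R[0,0]))
E
```

```text
t 26.88 pos [ 0.544  -0.027   0.2342] w 0.129 F [-0.6 -0.4 -0.5]
[[-0.113 -0.001  0.994]
 [-0.994 -0.001 -0.113]
 [ 0.001 -1.    -0.001]]
q [-0.71  0.41  0.92  1.84 -0.37  1.08 -1.34]
[-0.19940028  0.22079893  0.16884279] yaw -1.6836708548376336
```

Request:
move_arm:
  series:
    - {"x": -0.04,"y": 0,"z": 0,"rx": 0,"ry": 0.03,"rz": 0}
    - {"x": 0,"y": 0,"z": 0,"rx": 0,"ry": 0,"rz": 0}

```text
clock: 27.12
position: [0.544, -0.0269, 0.2342]
ee_rot: [-1.139, 1.314, -1.315]
force: [0.4, -1.3, 0.8]
width: 0.125
```

```bash
python3 - <<'E'
from h import *
s,R=st();print(s["ft_torque"],"yaw",np.arctan2(R[1,0],R[0,0]))
E
```

```text
t 27.12 pos [ 0.544  -0.0269  0.2342] w 0.125 F [ 0.4 -1.3  0.8]
[[-0.144 -0.001  0.99 ]
 [-0.99  -0.001 -0.144]
 [ 0.002 -1.    -0.   ]]
q [-0.71  0.41  0.92  1.84 -0.37  1.08 -1.36]
[-0.44850699  0.21056217  0.45102358] yaw -1.7149432794279014
```

The torque rose steeply to 0.45 N m with no side force, so the cap is at its stop and centred. I'll release, rise and look.

Request:
move_arm:
  series:
    - {"x": 0,"y": 0,"z": 0,"rx": 0,"ry": 0,"rz": 0}
    - {"x": 0,"y": 0,"z": 0,"rx": 0,"ry": 0,"rz": 0}
    - {"x": 0,"y": 0,"z": 0,"rx": 0,"ry": 0,"rz": 0}
    - {"x": 0,"y": -2,"z": 0,"rx": 0,"ry": 0,"rz": 0}
    - {"x": 0,"y": -4,"z": 0,"rx": 0,"ry": 0,"rz": 0}
    - {"x": 0,"y": -4,"z": 0,"rx": 0,"ry": 0,"rz": 0}
    - {"x": 5,"y": 0,"z": 0,"rx": 0,"ry": 0,"rz": 0}
    - {"x": 5,"y": 0,"z": 0,"rx": 0,"ry": 0,"rz": 0}
    - {"x": 5,"y": 0,"z": 0,"rx": 0,"ry": 0,"rz": 0}
    - {"x": 5,"y": 0,"z": 0,"rx": 0,"ry": 0,"rz": 0}
    - {"x": 5,"y": 0,"z": 0,"rx": 0,"ry": 0,"rz": 0}
    - {"x": 0,"y": 0,"z": 0,"rx": 0,"ry": 0,"rz": 0}
  jaw: 5

```text
clock: 28.62
position: [0.5087, -0.2785, 0.3375]
ee_rot: [-1.14, 1.31, -1.311]
force: [-0.6, 1.5, 0.1]
width: 0.548
```

```bash
python3 - <<'E'
from h import *
s,R=st()
shot("scene","s16");im=shot("top","t16")
def zoom(f,c):
    a=cv2.imread(f"pics/{f}.png")[c[0]:c[1],c[2]:c[3]];return cv2.resize(a,None,fx=6,fy=6,interpolation=cv2.INTER_CUBIC)
cv2.imwrite("pics/cmp2.png",np.hstack([zoom("scene0",(210,305,290,355)),zoom("s16",(210,305,290,355))]))
cv2.imwrite("pics/t16c.png",zoom("t16",(185,265,255,385)))
g=cv2.cvtColor(im,cv2.COLOR_BGR2GRAY).astype(float);L=[];rr=np.arange(216,234)
for r in rr:
    d=np.diff(g[r,343:358]);i=int(np.argmax(d));w=np.clip(d[i-1:i+2],0,None);L.append(343.5+(w*np.arange(i-1,i-1+len(w))).sum()/w.sum())
L=np.array(L);print(L.round(1));k=np.polyfit(rr,L,1)
a=onz("top",(np.polyval(k,233),233),.23);b=onz("top",(np.polyval(k,216),216),.23);print(a,b,"yaw",np.arctan2(*(b-a)[1::-1]))
E
```

```text
t 28.62 pos [ 0.5087 -0.2785  0.3375] w 0.548 F [-0.6  1.5  0.1]
[[-0.138  0.001  0.99 ]
 [-0.99   0.    -0.138]
 [-0.    -1.     0.001]]
q [-0.26  0.4   0.98  1.6  -0.34  1.33 -0.95]
[349.2 349.1 349.1 349.  349.  348.9 348.9 348.9 348.8 348.8 348.7 348.6
 348.6 348.4 348.3 348.3 348.2 348.2]
[ 0.5234114  -0.01993962  0.23      ] [ 0.5621905  -0.02301429  0.23      ] yaw -0.07912124577672351
```

View pics/cmp2.png

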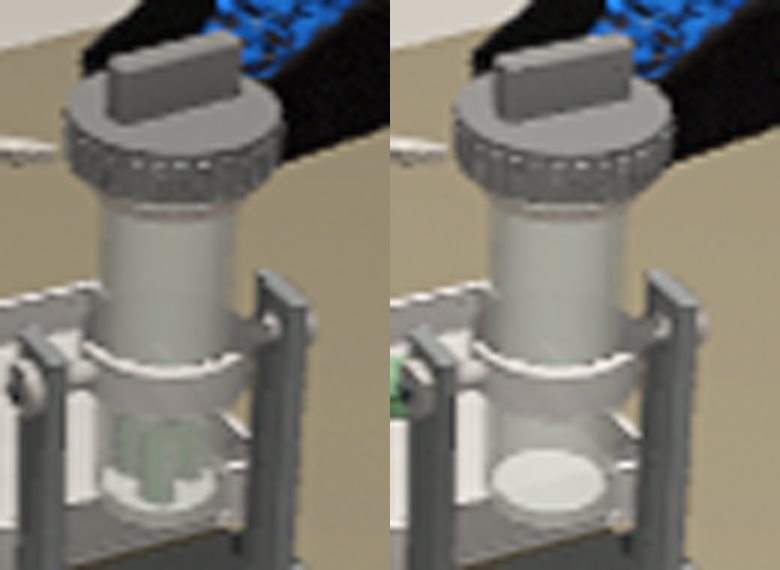

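View pics/t16c.png

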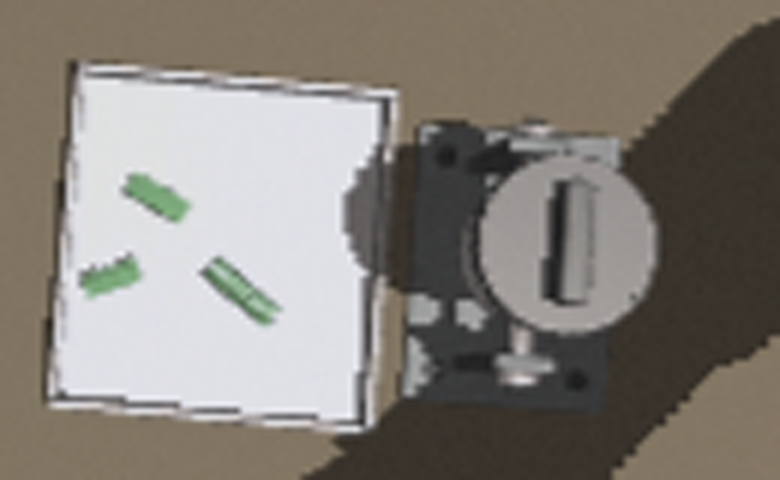

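View pics/t16.png

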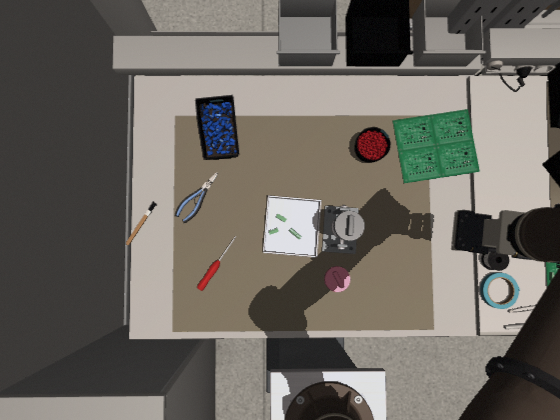

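The cap sits exactly where it did at the start. Its bar yaw is -0.08, parallel to the pivot axis within measurement error, and the skirt height matches the first picture. The jar is upright and empty, all three blocks are in the tray, the bystanders haven't moved and the arm is clear.

```bash
python3 - <<'E'
from cell import arm
print(arm.sign_off())
E
```

```text
the job is handed in; nothing more can be done
None
```

The job is done and handed in at about 28.7 s of the 72 s. I unscrewed the cap and stood it right way up on the bench. Then I pushed the jar over until all three terminal blocks slid into the tray, let it swing back, refitted the cap and screwed it to its stop.

- **First refit was off:** the cap ended 3–4 mm off-centre, with its bar at yaw -0.19 rad, about 0.1 rad past parallel. I regripped it, turned back, centred it and screwed it home again.
- **Stop reached:** on the second turn the torque rose to 0.45 N m and the bar then slipped in the pads. The pads ended at -0.14 rad and the bar stayed at -0.08 rad.
- **Last pictures:** the bar's yaw of -0.08 rad agrees with the pivot axis, which I measured at -0.085 and -0.11 rad. The cap is at the same place and height as at the start, and the jar is upright and empty. The cup, screwdriver, pliers and pink cap look unmoved, and the gripper touches nothing.
- **Highest force read:** 28 N, when setting the cap on the bench. Readings were only taken at the end of each move.

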